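Restock a table caddy, slide it into the pick-up bay and ring for service

ROBOT

A 6-joint arm with a two-finger parallel gripper is mounted at the origin on a cart in front of the work surface, level with it; the furniture and walls round the work are solid. World frame = base frame: x ahead of the robot, y to its left, z up, the work surface at z = 0. Lengths are in m, angles in rad, forces in N, time in s.
With the tool pointing down it reaches from about 0.35 to 0.875 m from the base axis. Payload 4.2 kg.
Tool frame: the origin (TCP) lies midway between the tips of the shut fingers; the grasp point (between the pads) lies 19 mm behind it (r.grasp_offset is the distance from the TCP to the grasp point, in m); z points along the fingers, y is the line along which they close (so a half turn about z gives the same grasp; the last joint's range is limited). The gripper opens to 85 mm and grips with 20 to 120 N. Pads are 22 mm wide; open, the fingers measure 114 mm over their backs; the gripper's body (76 mm by 85 mm) begins 54 mm behind the grasp point. The pads swing forward as they close: fully open they stand 13 mm farther back than shut.
Start: joints at [-0.924, 0.385, 0.008, 0, -1.194, -0.259], TCP at [0.236, -0.579, 0.204] pointing down, gripper open.
Joint ranges: [-3.14, 3.14], [-1.21, 2.06], [-1.07, 1.41], [-3.16, 2.05], [-2.99, -0.16], [-3.1, 3.1]. Speed limits (rad/s): [2.79, 2.79, 3.14, 3.14, 3.14, 3.14].

INTERFACE

Orientations are given as [roll, pitch, yaw] about the fixed x, y, z axes, in that order (R = Rz(yaw) Ry(pitch) Rx(roll)).
In Python, from rig import r gives the robot as it stands.
- The arm moves only by the tool arm_command, never from a script. Its argument "plan" is a list that holds one entry, the list of rows, each a list of 7 numbers: the turn, a rotation vector about the world's x, y, z in degrees, then the shift along the world's x, y, z in mm, then the opening, from 0 (shut) to 1 (fully open). A call has 1 to 20 rows; each row is the pose to reach, as a shift and turn from the pose commanded when the call began; what a row does not reach only later rows make up. A row lasts 1/8 s, in which the tool goes at most 62.5 mm and 10.7 degrees, less where a joint would pass 70% of its speed; a pose out of reach is approached as far as the arm can. A call with a gripper value outside its range is refused whole. The fingers move at their own pace and stop on an object; "force" is the grip in N (left out, the last holds). Time passes only in rows, so rows that repeat a pose let the fingers close. It gives the time, the measured TCP pose, the force, the opening and the grip force at its end, in the units of the state.
- r.sense(): the state, without advancing time (a new reading comes with each control period).
- r.grab_frame(name): name is "scene" or "top" or "wrist"; returns the picture (420x560x3 uint8, red, green, blue); there is no depth.
- r.get_calibration(name): a dict with "fx", "fy", "cx", "cy" (pixels), "R" (3x3) and "t" (3): a world point X has camera coordinates R X + t. Camera axes: x right, y down, z forward; pixel columns grow to the right and rows downward; lengths in m; the calibration is good to about 2 mm. A picture is of the moment at which its call begins: read the wrist's pose just before it. get_calibration takes no time and is no camera call; for the wrist camera it gives the pose at the moment of the call.
- r.job_done(): hands the job in; it is judged then, once.
Trained networks look in the newest picture that a camera, given by its name, has taken for a name from the list of things; names that differ only in an ending like _2 or _b are one class to them, and where a whole thing is asked for, a point or a joint stands for the part that bears it (a point fixed in the world has none). Each returns a list of dicts, best first, with "p" (0 to 1); they miss things now and then, are a little off and sometimes report something else, mostly with a low value. They report only what shows in the picture. A call takes as long as a camera call.
- r.regions_of(camera, thing): "region" (420x560 bool, what is visible of it) and "rect" ([left, top, right, bottom] in pixels, round what is visible of it).
The state is a dict: "time_s": time; "joint_pos": joint angles; "dq": joint speeds; "tau": joint torques, N m; "tool_pos": TCP position; "eef_rot": TCP orientation; "force": force on the tool from outside, world axes, zero at the start; "moment": the same for the moment, N m; "gripper_width": finger opening in m; "finger_force": force on a finger pad.
Only numpy, scipy, OpenCV 4.12 (cv2) and the standard library are available. Lean on these libraries where they do the work, as an engineer would, in place of code of your own. Each camera call takes 0.05 s, during which the arm holds its last target. There are 200 camera calls.

TASK

Fill the wooden table caddy for service: stand every red-capped spice jar from beside the food processor upright in it, one to a compartment. Then slide the filled caddy across the table, without lifting it, into the steel pick-up bay under the shelf until it is fully home against the back stop, and ring the service bell by pressing its plunger right down and letting it come up again. Leave the green oil bottle behind the bell standing where it is.

Things in the scene. Friction and masses are not known exactly. Their poses are not given: they have to be found in the camera images.
- caddy: loose open wooden tray without handle, 134 x 134 mm, 62 mm high, about 0.45 kg; origin: centre of the underside, x and y along its sides, z up. A cross of 6 mm dividers (51 mm high) makes four compartments 58 x 58 mm centred at x = +-32, y = +-32 mm, floor 6 mm above the origin; outer walls 6 mm. A jar in it reaches up to 112 mm, some 12 mm behind the outer face.
- bay: fixed steel bay: two parallel guides 30 mm high, 150 mm apart, x = -50 to +70 mm, flaring to 190 mm apart at the mouth, x = -89; back stop face at x = +68 mm. Origin: on the table where the caddy's centre is when home (any way round); x points in, away from the robot. The shelf above leaves no room for a gripper over the bay: push the caddy by its robot-side face, which ends at x = -67.
- jar_1: spice jar with red cap, 45 mm diameter, 106 mm high, 0.11 kg, origin at the centre of its underside, z up; grasp it from above across the cap (cap 45 mm wide from 85 to 106 mm height) or the sides. May be absent.
- jar_2: spice jar like jar_1; may be absent
- jar_3: spice jar like jar_1; may be absent
- jar_4: spice jar like jar_1; may be absent
- bell: service bell fixed to the table, 86 mm diameter black base, chromed dome up to 49 mm high; origin at the centre of its underside; it stands to the right of the bay. The fixed red food processor, 0.41 m high, stands to the right of the bell and the jars (its nearest corner at about x 0.47, y -0.03 m, its left side running from there to x 0.74, y 0.12 m): bring the arm in round the front of it
- bell_top (a point): centre of the top face of the bell's plunger (a flat steel knob of 20 mm diameter), 62 mm above the table when up
- bell_plunger (a joint): how far the plunger is pressed straight down: 0 up, 0.005 m fully down; it springs back (2.5 N at the start, 5 N fully down)
- oil: green oil bottle, 62 mm diameter, 229 mm high, a bystander behind the bell; origin at its underside

How it is judged:
On the way, in this order (a step that is already met when the one before it is completed fails the run):
1. every jar that is there stands upright in the caddy (horizontal distance between each of jar_1, jar_2, jar_3, jar_4 and caddy below 0.07 m and z of each of jar_1, jar_2, jar_3, jar_4 in the frame of caddy below 0.013 m and angle between each of jar_1, jar_2, jar_3, jar_4's own z axis and vertical below 0.12 rad), for 0.3 s.
2. the filled caddy is fully home in the pick-up bay (all of step 1 and x of caddy in the frame of bay above -0.01 m and horizontal distance between caddy and bay below 0.018 m and angle between the x axis of caddy and the x axis of bay, either way round below 0.1 rad and height (world z) of caddy below 0.006 m), for 0.3 s.
3. the bell's plunger is pressed right down while the caddy is home (x of caddy in the frame of bay above -0.01 m and horizontal distance between caddy and bay below 0.018 m and angle between the x axis of caddy and the x axis of bay, either way round below 0.1 rad and height (world z) of caddy below 0.006 m and value of joint bell_plunger above 0.0042 m), for 0.05 s.
At the end, for the whole second after the job is handed in: All jars present stand on the floors of the caddy's compartments (within 7 mm), upright within 0.12 rad; the caddy rests in the bay less than 10 mm short of home, within 18 mm of it in all, square within 0.10 rad; the plunger is up; the oil bottle stands (all of step 2 and value of joint bell_plunger below 0.0008 m and linear speed of caddy below 0.01 m/s and angle between oil's own z axis and vertical below 0.3 rad); the robot touches nothing.
It fails at once if the caddy is lifted off the table or tipped (height (world z) of caddy above 0.02 m or angle between caddy's own z axis and vertical above 0.2 rad).
It fails at once if the oil bottle is pushed away or knocked over (distance of oil from where it was at the start of the episode above 0.03 m).
Of jar_1, jar_2, jar_3, jar_4 only 3 to 4 are there at a start; the rules pass over those that are not, and their reading is None.
At some moment in a run one of caddy may be knocked a few centimetres aside while the robot is not near it.
It also fails if it takes over 208 s, if anything falls off the work surface, if the arm or the gripper's body presses on something with over 40 N, if the wrist force passes 120 N, or if a joint passes its speed limit or range.

## Working session

There is one attempt and no reset: what is moved stays moved. The work goes in short steps, Python scripts to look and compute and a tool call to move; the robot and the scene stay as the last step left them, time stands still between calls to the robot, and variables do not carry over. Pictures are saved under pics/ and viewed, at most 14 in all, crops included, and the job is handed in when it is done.

Besides the shell and the picture viewer there is one more tool, called after "Request:" as a command line: name --argument value ..., lists and objects as JSON in quotes. arm_command: Moves the arm, as the interface text tells. Its arguments: {"type":"object","properties":{"plan":{"type":"array"},"force":{"type":"number"}},"required":["plan"]}

```bash
mkdir -p pics; ls
cat > h.py <<'E'
import numpy as np, cv2
from rig import r
def grab(c,n=None):
    im=r.grab_frame(c)
    if n: cv2.imwrite(f'pics/{n}.png',im[:,:,::-1])
    return im
def ray(c,u,v,z,cal=None):
    k=cal or r.get_calibration(c); R=np.array(k['R']);t=np.array(k['t'])
    d=R.T@np.array([(u-k['cx'])/k['fx'],(v-k['cy'])/k['fy'],1]); o=-R.T@t
    return o+d*(z-o[2])/d[2]
def proj(c,X,cal=None):
    k=cal or r.get_calibration(c); p=np.array(k['R'])@np.array(X)+np.array(k['t'])
    return k['cx']+k['fx']*p[0]/p[2], k['cy']+k['fy']*p[1]/p[2]
E
python3 - <<'E'
from h import *
a=grab('scene');b=grab('top')
cv2.imwrite('pics/s0.png',a[:,:,::-1]);cv2.imwrite('pics/t0.png',b[:,:,::-1])
for c in('scene','top'):
    k=r.get_calibration(c);print(c,-np.array(k['R']).T@np.array(k['t']),k['fx'])
    for n in('caddy','bay','jar_1','bell','bell_top','oil'):
        for d in r.regions_of(c,n): print(c,n,round(d['p'],2),d['rect'],d['region'].sum())
print(r.sense())
E
```

```text
pics
scene [0.29688505 0.7206709  0.7117273 ] 448.9073566887609
scene caddy 0.79 [272.3, 240.0, 357.9, 334.6] 6733
scene bay 0.92 [157.9, 255.1, 269.1, 366.5] 4039
scene jar_1 0.84 [300.2, 178.7, 324.1, 231.2] 1056
scene jar_1 0.83 [319.9, 157.2, 346.7, 205.6] 1094
scene jar_1 0.7 [370.5, 160.5, 404.0, 212.8] 1058
scene bell 0.7 [236.6, 178.4, 277.1, 215.0] 1093
scene bell_top 0.47 [254.0, 179.6, 260.6, 184.1] 42
scene oil 0.82 [178.3, 103.5, 220.6, 204.7] 2508
top [0.4267087  0.26280191 1.25863295] 509.9571361341755
top caddy 0.76 [215.0, 241.2, 279.6, 309.0] 3202
top bay 0.82 [158.3, 169.3, 254.0, 267.1] 1866
top bay 0.56 [352.7, 279.5, 376.4, 297.5] 436
top jar_1 0.88 [350.7, 279.5, 374.4, 299.6] 412
top jar_1 0.74 [335.9, 233.7, 354.5, 256.6] 405
top jar_1 0.7 [300.7, 226.4, 323.5, 249.2] 384
top bell 0.8 [297.4, 176.6, 332.4, 208.2] 916
top bell 0.42 [309.1, 185.0, 317.1, 194.2] 50
top bell_top 0.6 [311.5, 184.9, 318.4, 192.2] 58
top oil 0.67 [285.2, 117.3, 312.5, 165.0] 945
{'time_s': 0.7, 'joint_pos': array([-9.24418678e-01,  3.84673865e-01,  7.88427285e-03,  3.17123441e-05,
       -1.19400400e+00, -2.58590973e-01]), 'dq': array([-0.00167282, -0.0005878 ,  0.00125238,  0.00046657, -0.00065321,
       -0.00022181]), 'tau': array([-5.39624416e-04, -3.91949630e+01,  1.88581699e+01,  4.19003204e+00,
       -3.28929946e-04,  7.23556639e-06]), 'tool_pos': array([ 0.23633538, -0.57856541,  0.20352641]), 'eef_rot': array([-3.14158247e+00, -2.78084244e-05, -2.75379431e+00]), 'force': array([-0.22343927,  0.5329292 , -0.50484761]), 'moment': array([ 0.01529932,  0.02201542, -0.02170863]), 'finger_force': 0.0, 'gripper_width': 0.08577792176970193}
```

View pics/s0.png

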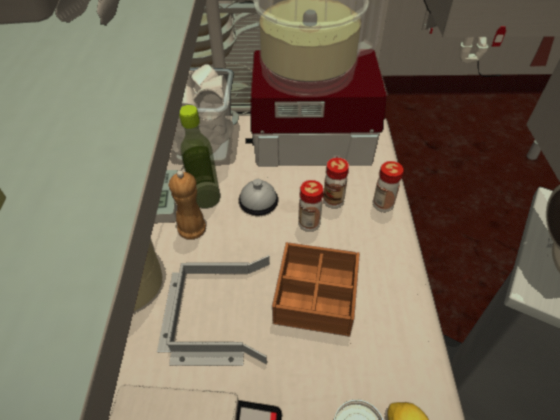

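View pics/t0.png

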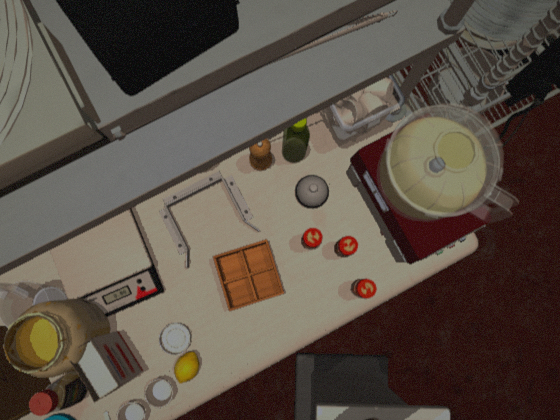

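The pictures show three jars (top: 312,238; 346,245; 365,289), the caddy at (248,274), the bay opening toward the robot at about (205,215), the bell at (312,190) and the oil at (295,140). I'll fit positions next.

```bash
cat > fit.py <<'E'
from h import *
from scipy.optimize import minimize
def boxmask(c,p,cal,s=.067,h=.062):
    x,y,a=p; R=np.array([[np.cos(a),-np.sin(a)],[np.sin(a),np.cos(a)]])
    pts=[]
    for i in(-s,s):
        for j in(-s,s):
            q=R@[i,j]+[x,y]
            for z in(0,h): pts.append(proj(c,[*q,z],cal))
    m=np.zeros((420*4,560*4),np.uint8)
    hull=cv2.convexHull((np.array(pts)*4+1.5).astype(np.int32)); cv2.fillConvexPoly(m,hull,1)
    return cv2.resize(m.astype(np.float32),(560,420),interpolation=cv2.INTER_AREA)
def fitcaddy(p0,masks):
    cals={c:r.get_calibration(c) for c in masks}
    f=lambda p:-sum(np.minimum(m,boxmask(c,p,cals[c])).sum()/np.maximum(m,boxmask(c,p,cals[c])).sum() for c,m in masks.items())
    s=minimize(f,p0,method='Nelder-Mead',options=dict(initial_simplex=np.array(p0)+np.array([[0,0,0],[.02,0,0],[0,.02,0],[0,0,.2]]),maxiter=150))
    return s.x,-s.fun
def caddy(p0,cs=('scene','top')):
    ms={}
    for c in cs:
        grab(c); ms[c]=r.regions_of(c,'caddy')[0]['region'].astype(np.float32)
    for c in ms: print(c,fitcaddy(p0,{c:ms[c]}))
    print('both',fitcaddy(p0,ms))
E
python3 - <<'E'
from fit import *
print('c0',ray('top',248,274,.062))
p0=ray('top',248,272,.05)[:2]; caddy([*p0,.35])
for c in('scene','top'):
    for n,z in(('jar_1',.106),('bell_top',.062),('oil',.1)):
        for d in r.regions_of(c,n):
            l,t,rr,b=d['rect']
            if c=='scene' and n=='jar_1': # cap: red pixels
                print('scene jar base-ish',ray(c,(l+rr)/2,t+ (rr-l)*.42,.106)); continue
            print(c,n,round(d['p'],2),ray(c,(l+rr)/2,(t+b)/2,z))
im=grab('top');cv2.imwrite('pics/tb.png',cv2.resize(im[160:280,145:345,::-1],None,fx=4,fy=4,interpolation=cv2.INTER_CUBIC))
im=grab('scene');cv2.imwrite('pics/sb.png',cv2.resize(im[245:380,145:285,::-1],None,fx=4.4,fy=4.4,interpolation=cv2.INTER_CUBIC))
E
```

```text
c0 [0.45286036 0.33123215 0.062     ]
scene (array([0.4526086 , 0.32856978, 0.33042478]), np.float64(0.9749449491500854))
top (array([0.45143182, 0.33175537, 0.33485303]), np.float64(0.9651567339897156))
both (array([0.45152823, 0.33079672, 0.33273456]), np.float64(1.923097848892212))
scene jar base-ish [0.43067355 0.08199551 0.106     ]
scene jar base-ish [0.52275718 0.11645516 0.106     ]
scene jar base-ish [0.54087682 0.18290595 0.106     ]
scene oil 0.64 [0.78282562 0.21171578 0.1       ]
top jar_1 0.87 [0.42548157 0.0672483  0.106     ]
top jar_1 0.74 [0.51926271 0.10848981 0.106     ]
top jar_1 0.69 [0.53965328 0.18438618 0.106     ]
top bell_top 0.39 [0.65679221 0.18284404 0.062     ]
top oil 0.63 [0.76041402 0.22456597 0.1       ]
```

View pics/tb.png

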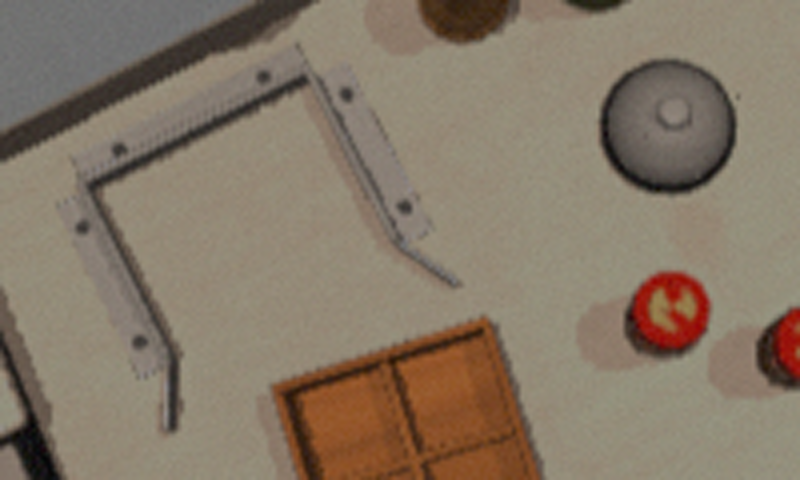

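View pics/sb.png

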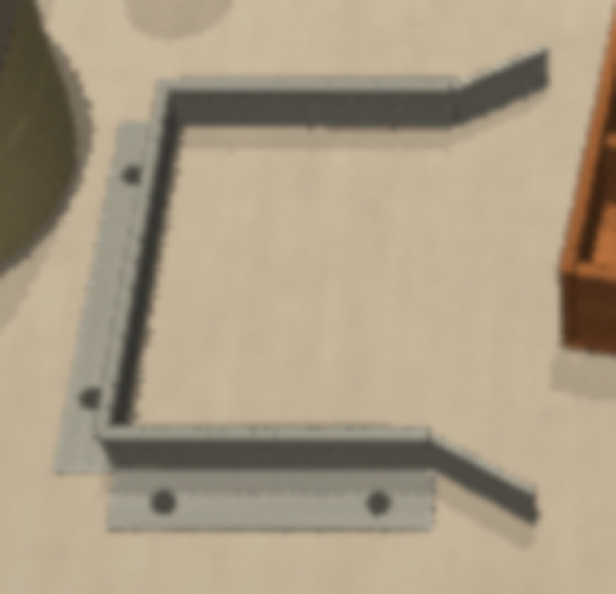

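The bay crops show the guides' bends at (scene crop) (455,92) and (430,430), and the back corners at (175,93) and (118,428). In the top crop the bends are at (395,242) and (175,353). I'll fit the bay pose to these points.

Run:
```python
from h import *
from scipy.optimize import least_squares
S=lambda x,y:(145+x/4.4,245+y/4.4); T=lambda x,y:(145+x/4,160+y/4)
F=[('scene',(-50,-75,30),S(455,92)),('scene',(68,-75,30),S(177,95)),('scene',(-50,-75,0),S(453,126)),('scene',(68,-75,0),S(182,128)),
('scene',(-50,75,30),S(430,430)),('scene',(68,75,30),S(125,430)),
('top',(-50,-75,30),T(396,242)),('top',(-50,75,30),T(175,353)),('top',(68,75,30),T(90,186)),('top',(68,-75,30),T(307,80)),('top',(-89,-95,30),T(458,286)),('top',(-89,95,30),T(168,430)),('scene',(-89,-95,30),S(547,52)),('scene',(-89,95,30),S(535,490))]
cal={c:r.get_calibration(c) for c in('scene','top')}
def res(p,F=F):
    o=[]
    for c,X,uv in F:
        x,y,a=p; w=[x+(X[0]*np.cos(a)-X[1]*np.sin(a))/1e3,y+(X[0]*np.sin(a)+X[1]*np.cos(a))/1e3,X[2]/1e3]
        o+=list(np.array(proj(c,w,cal[c]))-uv)
    return np.array(o)
for G in(F,[f for f in F if f[0]=='scene'],[f for f in F if f[0]=='top']):
    s=least_squares(res,[.6,.4,.4],args=(G,),loss='soft_l1');print(s.x,np.round(res(s.x,G),1))
# jars by red cap in scene/top
for c in('scene','top'):
    im=grab(c)
    ds=r.regions_of(c,'jar_1')
    for d in ds:
        hsv=cv2.cvtColor(im,cv2.COLOR_RGB2HSV); m=d['region']&(hsv[:,:,1]>170)&((hsv[:,:,0]<6)|(hsv[:,:,0]>172))
        l,t,rr,b=d['rect'];v,u=np.nonzero(m);print(c,round(d['p'],2),(u.min(),v.min(),u.max(),v.max()),'top',ray(c,(u.min()+u.max())/2,(v.min()+v.max())/2,.095))
```

```text
[0.58880278 0.43743439 0.50903847] [-0.  -0.3 -1.3 -1.3  1.4  1.   0.3  0.3  0.4  0.6 -3.5  0.1  0.1  0.2
 -0.6  0.9 -0.8 -0.5  0.5 -1.8 -0.7 -0.4  0.8  0.1  0.7 -0.1  0.5 -0.9]
[0.58898672 0.43757761 0.51008516] [-0.2 -0.3 -1.5 -1.2  1.2  1.   0.1  0.3  0.3  0.6 -3.6  0.2  0.5 -0.1
  0.4 -0.9]
[0.58841344 0.43703776 0.50643531] [ 0.2  0.4 -0.5  1.1 -0.6 -0.4  0.8 -1.6 -0.6 -0.1  0.9  0.2]
scene 0.79 (np.int64(323), np.int64(158), np.int64(347), np.int64(196)) top [0.51863685 0.12395504 0.095     ]
scene 0.65 (np.int64(380), np.int64(162), np.int64(403), np.int64(182)) top [0.42759323 0.05672144 0.095     ]
top 0.86 (np.int64(303), np.int64(228), np.int64(321), np.int64(246)) top [0.54054018 0.18616048 0.095     ]
top 0.75 (np.int64(356), np.int64(279), np.int64(375), np.int64(297)) top [0.42813901 0.06221566 0.095     ]
top 0.64 (np.int64(338), np.int64(236), np.int64(357), np.int64(255)) top [0.52343957 0.10429935 0.095     ]
```

Bay fit: (0.589, 0.437), yaw 29.2°. Caddy: (0.452, 0.331), yaw 19.1°. Three jars, all consistent between cameras to about 1 cm. I'll bring the arm round the front of the food processor and check from near with the wrist camera.

Request:
arm_command --plan '[[[0,0,5,10,50,20],[0,0,10,18,105,40],[0,0,15,27,160,40],[0,0,20,36,215,40],[0,0,25,45,270,40],[0,0,30,54,325,40],[0,0,35,60,380,40],[0,0,41.8,75,430,50],[0,0,41.8,92,480,60],[0,0,41.8,108,530,70],[0,0,41.8,125,580,80],[0,0,41.8,145,630,90],[0,0,41.8,170,670,96],[0,0,41.8,200,709,96],[0,0,41.8,200,709,96],[0,0,41.8,200,709,96],[0,0,41.8,200,709,96]]]'

```text
validation failed for argument at $.pl...
```

Request:
arm_command --plan '[[[0,0,5,10,50,20,1],[0,0,10,18,105,40,1],[0,0,15,27,160,40,1],[0,0,20,36,215,40,1],[0,0,25,45,270,40,1],[0,0,30,54,325,40,1],[0,0,35,60,380,40,1],[0,0,41.8,75,430,50,1],[0,0,41.8,92,480,60,1],[0,0,41.8,108,530,70,1],[0,0,41.8,125,580,80,1],[0,0,41.8,145,630,90,1],[0,0,41.8,170,670,96,1],[0,0,41.8,200,709,96,1],[0,0,41.8,200,709,96,1],[0,0,41.8,200,709,96,1],[0,0,41.8,200,709,96,1]]]'

```text
time_s: 3.62
tool_pos: [0.4359, 0.1296, 0.2998]
eef_rot: [-3.141, 0.0, -2.025]
force: [0.2, -0.6, -0.5]
gripper_width: 0.0853
finger_force: 0.0
```

Run:
```python
from fit import *
k=r.get_calibration('wrist');print('cam',-np.array(k['R']).T@np.array(k['t']))
im=grab('wrist','w1')
for n,z in(('jar_1',.106),('bell_top',.062),('caddy',.062)):
    for d in r.regions_of('wrist',n):
        l,t,rr,b=d['rect']
        m=d['region'].astype(np.uint8)
        if n=='jar_1':
            hsv=cv2.cvtColor(im,cv2.COLOR_RGB2HSV); m=m*((hsv[:,:,1]>150)&((hsv[:,:,0]<8)|(hsv[:,:,0]>170))).astype(np.uint8)
            v,u=np.nonzero(m);l,rr,t,b=u.min(),u.max(),v.min(),v.max()
        print(n,round(d['p'],2),[round(float(q)) for q in(l,t,rr,b)],ray('wrist',(l+rr)/2,(t+b)/2,z,k))
caddy([.4515,.331,.333],('top',))
```

```text
cam [0.40495486 0.06782957 0.47127116]
jar_1 0.95 [238, 89, 280, 133] [0.42675248 0.05932754 0.106     ]
jar_1 0.85 [176, 169, 219, 209] [0.52106222 0.10159955 0.106     ]
jar_1 0.56 [202, 237, 239, 277] [0.53645491 0.18024747 0.106     ]
caddy 0.96 [267, 230, 392, 367] [0.45351286 0.30618782 0.062     ]
top (array([0.45051518, 0.33112839, 0.33410608]), np.float64(0.9769715070724487))
both (array([0.45051518, 0.33112839, 0.33410608]), np.float64(0.9769715070724487))
```

View pics/w1.png

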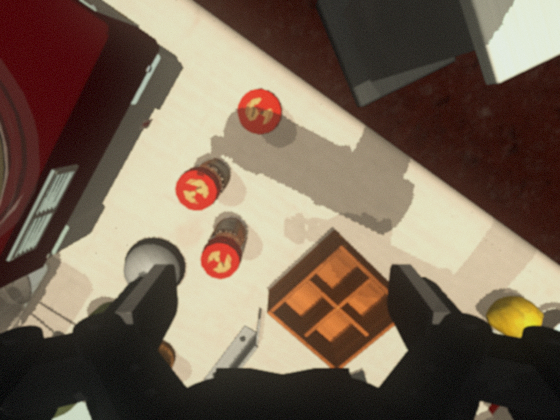

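The wrist view shows the cap centres at (260,111), (197,188) and (221,260). These agree with the top camera to within about 5 mm. I'll grasp the jar nearest the caddy.

Request:
arm_command --plan '[[[0,0,0,50,26,-50,1],[0,0,0,102,53,-100,1],[0,0,0,102,53,-150,1],[0,0,0,102,53,-190,1],[0,0,0,102,53,-215,1],[0,0,0,102,53,-230,1],[0,0,0,102,53,-230,1],[0,0,0,102,53,-230,0.3],[0,0,0,102,53,-230,0.3],[0,0,0,102,53,-230,0.3],[0,0,0,102,53,-230,0.3],[0,0,0,102,53,-230,0.3],[0,0,0,102,53,-200,0.3],[0,0,0,102,53,-150,0.3],[0,0,0,102,53,-100,0.3],[0,0,0,102,53,-90,0.3],[0,0,0,102,53,-90,0.3]]]' --force 40

```text
time_s: 6.05
tool_pos: [0.5379, 0.1835, 0.2094]
eef_rot: [3.141, 0.001, -2.025]
force: [-0.4, 0.3, -2.9]
gripper_width: 0.042
finger_force: 40.9
```

Request:
arm_command --plan '[[[0,0,0,-15,40,0,0.3],[0,0,0,-30,85,0,0.3],[0,0,0,-46,128,0,0.3],[0,0,0,-46,128,0,0.3],[0,0,0,-46,128,-50,0.3],[0,0,0,-46,128,-80,0.3],[0,0,0,-46,128,-95,0.3],[0,0,0,-46,128,-110,0.3],[0,0,0,-46,128,-120,0.3],[0,0,0,-46,128,-128,0.3],[0,0,0,-46,128,-131,0.3],[0,0,0,-46,128,-131,0.3]]]'

```text
time_s: 7.55
tool_pos: [0.4925, 0.3116, 0.0787]
eef_rot: [-3.141, 0.0, -2.024]
force: [-0.8, 0.3, -0.4]
gripper_width: 0.0421
finger_force: 40.9
```

Request:
arm_command --plan '[[[0,0,0,0,0,-2,0.3],[0,0,0,0,0,-2,0.8],[0,0,0,0,0,-2,0.8],[0,0,0,0,0,-2,0.8],[0,0,0,0,0,30,0.8],[0,0,0,0,0,80,0.8],[0,0,0,0,0,130,1],[0,0,0,10,-60,150,1],[0,0,0,20,-120,150,1],[0,0,0,28,-180,150,1],[0,0,0,28,-208,130,1],[0,0,0,28,-208,130,1],[0,0,0,28,-208,130,1]]]'

```text
time_s: 9.18
tool_pos: [0.5208, 0.1039, 0.209]
eef_rot: [-3.141, 0.001, -2.024]
force: [-0.3, 0.1, 0.1]
gripper_width: 0.0851
finger_force: 0.0
```

```bash
cat > jars.py <<'E'
from fit import *
def jars(c,name=None,z=.106):
    k=r.get_calibration(c); im=grab(c,name)
    for d in r.regions_of(c,'jar_1'):
        m=d['region'].astype(np.uint8)
        hsv=cv2.cvtColor(im,cv2.COLOR_RGB2HSV); m=m*((hsv[:,:,1]>150)&((hsv[:,:,0]<8)|(hsv[:,:,0]>170))).astype(np.uint8)
        v,u=np.nonzero(m)
        if len(u)<20: continue
        l,rr,t,b=u.min(),u.max(),v.min(),v.max()
        print(c,round(d['p'],2),[int(q) for q in(l,t,rr,b)],np.round(ray(c,(l+rr)/2,(t+b)/2,z,k),4))
E
python3 -c "
from jars import *
jars('wrist','w2');jars('top','t2');caddy([.4515,.331,.333],('top','scene'))"
```

```text
wrist 0.96 [252, 167, 304, 222] [0.5219 0.0994 0.106 ]
wrist 0.7 [373, 342, 406, 381] [0.4992 0.2849 0.106 ]
wrist 0.66 [337, 62, 398, 123] [0.4286 0.0589 0.106 ]
top 0.8 [246, 246, 264, 262] [0.4971 0.3147 0.106 ]
top 0.68 [354, 279, 375, 297] [0.4281 0.0664 0.106 ]
top (array([0.45027575, 0.33255022, 0.34188289]), np.float64(0.4609346091747284))
scene (array([0.45267195, 0.32851567, 0.3359453 ]), np.float64(0.8457301259040833))
both (array([0.4519874 , 0.33045334, 0.34666028]), np.float64(1.2928757667541504))
```

Request:
arm_command --plan '[[[0,0,0,1,-2,-50,1],[0,0,0,1,-2,-100,1],[0,0,0,1,-2,-125,1],[0,0,0,1,-2,-139,1],[0,0,0,1,-2,-139,1],[0,0,0,1,-2,-139,0.3],[0,0,0,1,-2,-139,0.3],[0,0,0,1,-2,-139,0.3],[0,0,0,1,-2,-139,0.3],[0,0,0,1,-2,-139,0.3],[0,0,0,1,-2,-100,0.3],[0,0,0,1,-2,-50,0.3],[0,0,0,1,-2,10,0.3],[0,0,0,-5,55,10,0.3],[0,0,0,-15,110,10,0.3],[0,0,0,-30,165,10,0.3],[0,0,0,-42,220,10,0.3],[0,0,0,-50,267,10,0.3],[0,0,0,-50,267,10,0.3]]]'

```text
time_s: 11.95
tool_pos: [0.4691, 0.3731, 0.2172]
eef_rot: [3.141, -0.001, -2.02]
force: [-0.2, -0.2, -1.0]
gripper_width: 0.0416
finger_force: 41.0
```

Request:
arm_command --plan '[[[0,0,0,0,0,-50,0.3],[0,0,0,0,0,-85,0.3],[0,0,0,0,0,-105,0.3],[0,0,0,0,0,-120,0.3],[0,0,0,0,0,-130,0.3],[0,0,0,0,0,-138,0.3],[0,0,0,0,0,-142,0.3],[0,0,0,0,0,-142,0.3]]]'

```text
time_s: 12.95
tool_pos: [0.4708, 0.3709, 0.0771]
eef_rot: [-3.141, 0.001, -2.024]
force: [-0.5, 0.5, -0.7]
gripper_width: 0.0422
finger_force: 41.1
```

Request:
arm_command --plan '[[[0,0,0,0,0,-1,0.3],[0,0,0,0,0,-1,0.8],[0,0,0,0,0,-1,0.8],[0,0,0,0,0,-1,0.8],[0,0,0,0,0,30,0.8],[0,0,0,0,0,80,0.8],[0,0,0,0,0,140,1],[0,0,0,-8,-60,150,1],[0,0,0,-16,-120,150,1],[0,0,0,-24,-180,150,1],[0,0,0,-32,-240,150,1],[0,0,0,-43,-295,140,1],[0,0,0,-43,-311,132,1],[0,0,0,-43,-311,132,1],[0,0,0,-43,-311,132,1]]]'

```text
time_s: 14.82
tool_pos: [0.4281, 0.0603, 0.2087]
eef_rot: [-3.141, 0.0, -2.024]
force: [0.4, 1.0, -0.1]
gripper_width: 0.0855
finger_force: 0.0
```

```bash
python3 -c "
from jars import *
jars('wrist','w3');jars('top','t3');jars('scene','s3')
caddy([.4515,.331,.333],('scene',))
im=cv2.imread('pics/s3.png');im2=cv2.imread('pics/t3.png')
cv2.imwrite('pics/st3.png',np.hstack([cv2.resize(im[200:360,250:390],(392,448)),cv2.resize(im2[220:320,200:290],(396,448))]))"
```

```text
wrist 0.6 [257, 167, 309, 222] [0.4255 0.0575 0.106 ]
top 0.9 [219, 255, 239, 274] [0.4719 0.3721 0.106 ]
top 0.74 [246, 246, 265, 265] [0.4938 0.3135 0.106 ]
top 0.56 [356, 279, 372, 290] [0.4358 0.0676 0.106 ]
scene 0.9 [282, 264, 309, 304] [0.4669 0.3821 0.106 ]
scene 0.82 [380, 162, 402, 182] [0.4261 0.069  0.106 ]
scene 0.57 [288, 234, 314, 276] [0.4855 0.3286 0.106 ]
scene (array([0.4527477 , 0.32846827, 0.33882475]), np.float64(0.7310988306999207))
both (array([0.4527477 , 0.32846827, 0.33882475]), np.float64(0.7310988306999207))
```

View pics/st3.png

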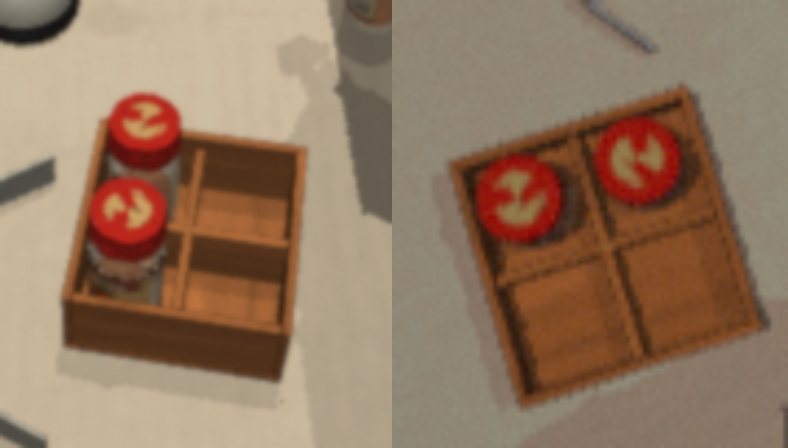

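Both jars stand upright in the two far compartments. Now the third jar, into the near right one.

Request:
arm_command --plan '[[[0,0,0,-2,-2,-50,1],[0,0,0,-2,-2,-100,1],[0,0,0,-2,-2,-125,1],[0,0,0,-2,-2,-139,1],[0,0,0,-2,-2,-139,1],[0,0,0,-2,-2,-139,0.3],[0,0,0,-2,-2,-139,0.3],[0,0,0,-2,-2,-139,0.3],[0,0,0,-2,-2,-139,0.3],[0,0,0,-2,-2,-139,0.3],[0,0,0,-2,-2,-100,0.3],[0,0,0,-2,-2,-50,0.3],[0,0,0,-2,-2,10,0.3],[0,0,0,0,55,10,0.3],[0,0,0,2,110,10,0.3],[0,0,0,4,165,10,0.3],[0,0,0,4,210,10,0.3],[0,0,0,4,230,10,0.3],[0,0,0,4,230,10,0.3],[0,0,0,4,230,10,0.3]]]'

```text
time_s: 17.73
tool_pos: [0.4311, 0.2882, 0.2183]
eef_rot: [3.141, -0.001, -2.025]
force: [-0.5, 0.2, -0.9]
gripper_width: 0.042
finger_force: 41.2
```

```bash
python3 -c "
from jars import *
jars('top','t4');caddy([.4515,.331,.333],('scene',))"
```

```text
top 0.74 [252, 239, 271, 251] [0.5179 0.3008 0.106 ]
top 0.57 [226, 248, 242, 264] [0.4913 0.3617 0.106 ]
scene (array([0.46588137, 0.31340495, 0.3604685 ]), np.float64(0.7209995985031128))
both (array([0.46588137, 0.31340495, 0.3604685 ]), np.float64(0.7209995985031128))
```

```bash
python3 -c "
from jars import *
b=grab('scene');a=grab('top')
cv2.imwrite('pics/st5.png',np.hstack([cv2.resize(b[190:350,240:400,::-1],(400,400)),cv2.resize(a[220:320,195:295,::-1],(400,400))]))"
```

```text
(no output)
```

View pics/st5.png

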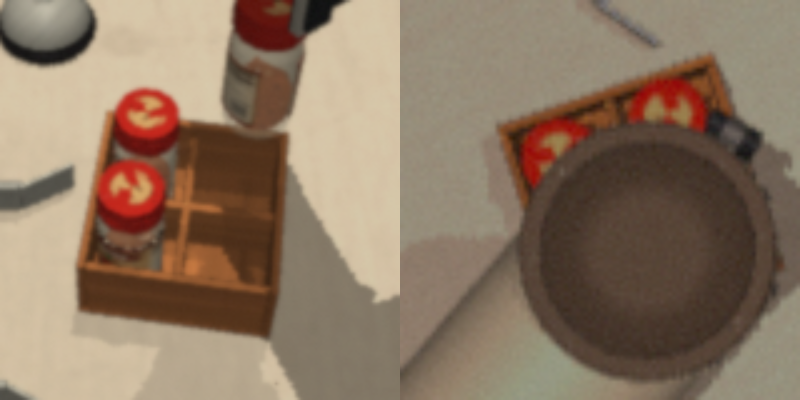

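The caddy has been knocked: in the left crop its rim corners are at (82,265), (275,292) and (108,115). In the right crop its far corners are at (500,125) and (713,57). I'll refit its pose.

```bash
cat > cor.py <<'E'
from h import *
from scipy.optimize import least_squares
def fit(F,p0):
    cal={c:r.get_calibration(c) for c in('scene','top')}
    def res(p,F):
        o=[];x,y,a=p
        for c,X,uv in F:
            w=[x+(X[0]*np.cos(a)-X[1]*np.sin(a))/1e3,y+(X[0]*np.sin(a)+X[1]*np.cos(a))/1e3,X[2]/1e3]
            o+=list(np.array(proj(c,w,cal[c]))-uv)
        return np.array(o)
    for G in(F,[f for f in F if f[0]=='scene'],[f for f in F if f[0]=='top']):
        if len(G)<2: continue
        s=least_squares(res,p0,args=(G,),loss='soft_l1');print(s.x,np.degrees(s.x[2]),np.round(res(s.x,G),1))
E
python3 - <<'E'
from cor import *
S=lambda x,y:(240+x/2.5,190+y/2.5); T=lambda x,y:(195+(x-400)/4,220+y/4)
fit([('scene',(67,67,62),S(82,265)),('scene',(-67,67,62),S(275,292)),('scene',(-67,67,0),S(270,337)),('scene',(67,67,0),S(84,309)),('scene',(67,-67,62),S(108,115)),('scene',(-67,-67,62),S(287,138)),('top',(67,67,62),T(500,125)),('top',(67,-67,62),T(713,57))],[.466,.313,.36])
E
```

```text
[0.46451295 0.31207647 0.36397951] 20.854489866454244 [-2.   0.4  2.5  0.5  0.4  0.5 -2.   1.1 -0.2 -2.6  1.3 -3.2  0.   0.2
  1.  -1.4]
[0.46480199 0.31171924 0.3637026 ] 20.838623841381164 [-2.   0.2  2.4  0.3  0.3  0.2 -2.   0.8 -0.2 -2.8  1.3 -3.4]
[0.46252544 0.31474066 0.33944225] 19.448608474340613 [-0.7  0.2  0.7 -0.2]
```

Request:
arm_command --plan '[[[0,0,0,0,-60,10,0.3],[0,0,0,0,-120,10,0.3],[0,0,0,0,-180,10,0.3],[0,0,0,0,-200,10,0.3],[0,0,0,0,-200,10,0.3],[0,0,0,0,-200,10,0.3]]]'

```text
time_s: 18.77
tool_pos: [0.4315, 0.0898, 0.2287]
eef_rot: [-3.141, 0.001, -2.024]
force: [0.1, 0.5, -1.0]
gripper_width: 0.0421
finger_force: 41.2
```

```bash
python3 -c "
from jars import *
jars('top','t6');caddy([.4645,.314,.355],('top','scene'))
a=cv2.imread('pics/t6.png')
cv2.imwrite('pics/t6c.png',cv2.resize(a[220:320,195:295],(600,600),interpolation=cv2.INTER_CUBIC))"
```

```text
top 0.93 [225, 249, 245, 269] [0.4846 0.3592 0.106 ]
top 0.6 [252, 240, 271, 259] [0.5077 0.3004 0.106 ]
top (array([0.46399746, 0.3161234 , 0.35339699]), np.float64(0.7555178999900818))
scene (array([0.4657409 , 0.31283307, 0.35366078]), np.float64(0.7044141292572021))
both (array([0.46430857, 0.31553099, 0.36062362]), np.float64(1.451258897781372))
```

View pics/t6c.png

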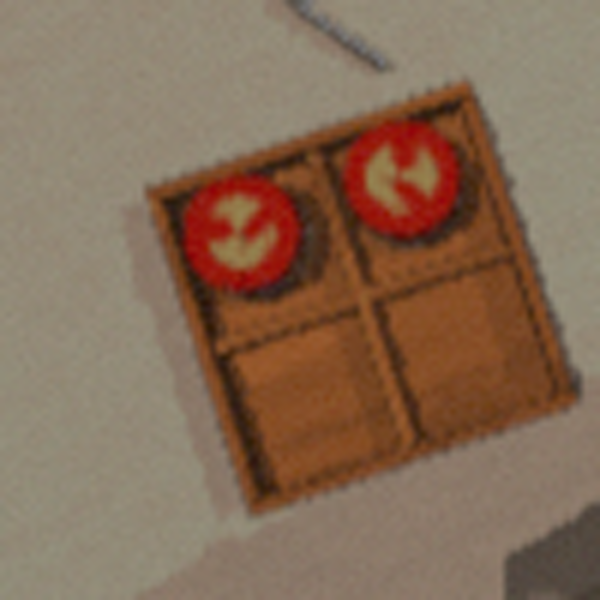

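The caddy has come to rest at about (0.4645, 0.316), yaw 20.3°, with both jars upright. I'll place the third jar.

Request:
arm_command --plan '[[[0,0,0,5,60,0,0.3],[0,0,0,9,120,0,0.3],[0,0,0,14,165,0,0.3],[0,0,0,14,185,0,0.3],[0,0,0,14,185,0,0.3],[0,0,0,14,185,-50,0.3],[0,0,0,14,185,-90,0.3],[0,0,0,14,185,-115,0.3],[0,0,0,14,185,-130,0.3],[0,0,0,14,185,-142,0.3],[0,0,0,14,185,-150,0.3],[0,0,0,14,185,-152,0.3],[0,0,0,14,185,-152,0.3]]]'

```text
time_s: 20.7
tool_pos: [0.4457, 0.2748, 0.0771]
eef_rot: [-3.141, 0.001, -2.024]
force: [-0.8, 0.8, -0.8]
gripper_width: 0.0422
finger_force: 41.2
```

Request:
arm_command --plan '[[[0,0,0,0,0,-1,0.3],[0,0,0,0,0,-1,0.8],[0,0,0,0,0,-1,0.8],[0,0,0,0,0,-1,0.8],[0,0,0,0,0,30,0.8],[0,0,0,0,0,80,0.8],[0,0,0,0,0,130,0.8],[0,0,-8,-30,-5,170,0.6],[0,0,-17,-60,-10,170,0.6],[0,0,-26,-90,-15,170,0.6],[0,0,-35,-120,-15,170,0.6],[0,0,-44,-136,-15,170,0.6],[0,0,-44,-136,-15,170,0.6],[0,0,-44,-136,-15,170,0.6],[0,0,-44,-136,-15,170,0.6]]]'

```text
time_s: 22.58
tool_pos: [0.3099, 0.2595, 0.2463]
eef_rot: [-3.141, -0.0, -2.792]
force: [0.4, 1.0, 0.1]
gripper_width: 0.0513
finger_force: 0.0
```

```bash
python3 -c "
from jars import *
jars('top','t7');jars('wrist','w7');caddy([.4645,.316,.355],('top','scene'))
a=cv2.imread('pics/t7.png');b=cv2.imread('pics/w7.png')
cv2.imwrite('pics/c7.png',np.hstack([cv2.resize(a[220:320,195:295],(400,400),interpolation=cv2.INTER_CUBIC),cv2.resize(b,(400,300)).copy() if 0 else cv2.copyMakeBorder(cv2.resize(b,(400,300)),0,100,0,0,0)]))"
```

```text
top 0.81 [261, 267, 280, 286] [0.4478 0.2781 0.106 ]
top 0.78 [252, 240, 271, 259] [0.5077 0.3004 0.106 ]
top 0.74 [226, 250, 245, 268] [0.4846 0.3581 0.106 ]
wrist 0.91 [230, 294, 275, 343] [0.4446 0.2767 0.106 ]
wrist 0.81 [233, 325, 275, 372] [0.4772 0.2895 0.106 ]
wrist 0.56 [293, 348, 333, 370] [0.4683 0.351  0.106 ]
top (array([0.46406164, 0.31573573, 0.35683754]), np.float64(0.6731567978858948))
scene (array([0.46607821, 0.31241593, 0.36204295]), np.float64(0.602636456489563))
both (array([0.46444947, 0.31615917, 0.35998672]), np.float64(1.267012596130371))
```

View pics/c7.png

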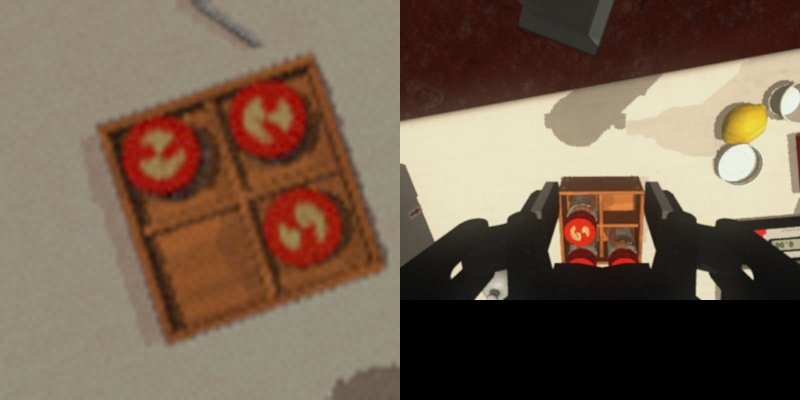

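All three jars stand upright in the caddy. It sits about 45 mm right of the bay axis and 9° off, so I'll first nudge it sideways from its right face with the tool tilted back, then push it in.

Request:
arm_command --plan '[[[0,0,10,20,-5,0,0.6],[0,0,20,40,-10,0,0.6],[0,0,30,60,-15,0,0.6],[0,0,40,80,-20,0,0.6],[0,0,50,105,-25,0,0.6],[0,0,60,130,-30,0,0.6],[0,0,70,155,-36,0,0.6],[0,0,80,175,-40,0,0.6],[0,0,90.4,195,-54,0,0.6],[0,0,90.4,195,-54,0,0.6],[0,0,90.4,195,-54,0,0.6]]]'

```text
time_s: 24.35
tool_pos: [0.504, 0.2055, 0.2463]
eef_rot: [3.141, 0.0, -1.216]
force: [0.2, -0.4, 0.0]
gripper_width: 0.0515
finger_force: 0.0
```

Request:
arm_command --plan '[[[9.4,3.5,0,0,0,-40,0.6],[18.7,7,0,0,0,-80,0.6],[23.4,8.7,0,0,0,-130,0.6],[23.4,8.7,0,0,0,-180,0.6],[23.4,8.7,0,0,0,-205,0.6],[23.4,8.7,0,0,0,-218,0.6],[23.4,8.7,0,0,0,-218,0.6]]]'

```text
time_s: 25.22
tool_pos: [0.504, 0.2058, 0.0284]
eef_rot: [3.141, 0.436, -1.214]
force: [-0.6, 0.6, 0.5]
gripper_width: 0.0508
finger_force: 0.0
```

Request:
arm_command --plan '[[[0,0,0,-6,18,0,0.6],[0,0,0,-10,28,0,0.6],[0,0,0,-12,35,0,0.6],[0,0,0.5,-13,40,0,0.6],[0,0,1.5,-15,45,0,0.6],[0,0,2.5,-16,50,0,0.6],[0,0,3.5,-18,55,0,0.6],[0,0,4.5,-19,60,0,0.6],[0,0,5.5,-21,65,0,0.6],[0,0,6.5,-22,70,0,0.6],[0,0,7.5,-24,74,0,0.6],[0,0,8.8,-25,78,0,0.6],[0,0,8.8,-25,78,0,0.6]]]'

```text
time_s: 26.85
tool_pos: [0.479, 0.2842, 0.0286]
eef_rot: [-3.142, 0.437, -1.06]
force: [1.2, -1.5, 0.1]
gripper_width: 0.0512
finger_force: 0.6
```

```bash
python3 -c "
from jars import *
jars('top','t8');caddy([.444,.35,.5],('top','scene'))"
```

```text
top 0.61 [213, 259, 233, 278] [0.4626 0.3851 0.106 ]
top (array([0.44233584, 0.35054852, 0.48114243]), np.float64(0.4080091714859009))
scene (array([0.44986558, 0.33733543, 0.49306003]), np.float64(0.5936235785484314))
both (array([0.44834191, 0.34048567, 0.49312769]), np.float64(0.993486762046814))
```

Request:
arm_command --plan '[[[0,0,0,10,-20,0,0.6],[0,0,0,20,-40,0,0.6],[0,0,0,20,-40,40,0.6],[0,0,0,20,-40,90,0.6],[0,0,0,20,-40,140,0.6],[-8.7,-4.9,0,20,-40,190,0.6],[-17.4,-9.8,0,20,-40,220,0.6],[-21.8,-12.2,0,20,-40,220,0.6],[-21.8,-12.2,0,20,-40,220,0.6]]]'

```text
time_s: 28.28
tool_pos: [0.4976, 0.2445, 0.2484]
eef_rot: [3.141, 0.0, -1.057]
force: [0.1, 0.1, -1.4]
gripper_width: 0.0512
finger_force: 0.0
```

Request:
arm_command --plan '[[[0,0,-10,-20,0,0,0.6],[0,0,-20,-40,5,0,0.6],[0,0,-30,-60,10,0,0.6],[0,0,-40,-80,15,0,0.6],[0,0,-50,-100,20,0,0.6],[0,0,-60,-120,25,0,0.6],[0,0,-70,-140,30,0,0.6],[0,0,-80,-160,35,0,0.6],[0,0,-90,-180,36,0,0.6],[0,0,-90,-190,36,0,0.6],[0,0,-90,-190,36,0,0.6]]]'

```text
time_s: 29.65
tool_pos: [0.3092, 0.2792, 0.2485]
eef_rot: [3.141, -0.001, -2.629]
force: [-0.1, -0.2, 0.1]
gripper_width: 0.0509
finger_force: 0.0
```

```bash
python3 -c "
from jars import *
jars('top','t9');caddy([.444,.35,.5],('top','scene'))
a=cv2.imread('pics/t9.png');b=grab('scene')[:,:,::-1]
cv2.imwrite('pics/c9.png',np.hstack([cv2.resize(a[165:305,150:290],(400,400),interpolation=cv2.INTER_CUBIC),cv2.resize(b[220:380,220:380],(400,400),interpolation=cv2.INTER_CUBIC)]))"
```

```text
top 0.91 [213, 259, 233, 277] [0.4637 0.3852 0.106 ]
top 0.72 [239, 246, 258, 265] [0.4933 0.3292 0.106 ]
top 0.6 [251, 272, 270, 291] [0.436  0.3001 0.106 ]
top (array([0.44792793, 0.33993239, 0.49420211]), np.float64(0.675811231136322))
scene (array([0.44973407, 0.33708971, 0.4976851 ]), np.float64(0.583289623260498))
both (array([0.44804033, 0.33970074, 0.49691636]), np.float64(1.2523272037506104))
```

View pics/c9.png

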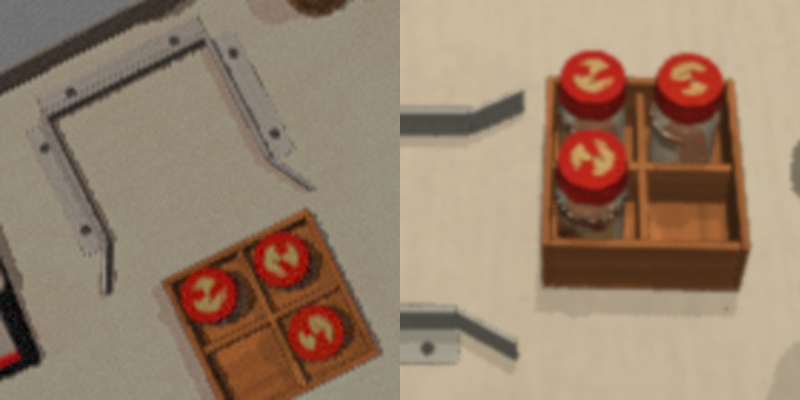

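The caddy is square now (28.4°) but still about 16 mm right of the axis, which is inside the funnel. I'll take position behind the robot-side face, tilted back, and push with a slight leftward course.

Request:
arm_command --plan '[[[4.9,-8.7,0,15,0,-40,0.6],[9.8,-17.4,0,30,1,-80,0.6],[12.2,-21.8,0,35,1,-130,0.6],[12.2,-21.8,0,35,1,-180,0.6],[12.2,-21.8,0,35,1,-208,0.6],[12.2,-21.8,0,35,1,-220,0.6],[12.2,-21.8,0,35,1,-220,0.6]]]'

```text
time_s: 30.88
tool_pos: [0.367, 0.3002, 0.0854]
eef_rot: [3.14, 0.36, -2.636]
force: [0.8, -0.1, 0.0]
gripper_width: 0.0512
finger_force: 0.0
```

```bash
python3 -c "
from h import *
s=r.sense();print(np.round(s['joint_pos'],2),s['tool_pos'],s['eef_rot'],s['force'])"
```

```text
[ 0.93  0.1  -1.07  1.13 -0.16 -3.1 ] [0.36695205 0.3002081  0.08538121] [ 3.14047413  0.35969276 -2.63596435] [ 0.77511157 -0.0760035   0.02004157]
```

Request:
arm_command --plan '[[[0,0,0,-10,-5,40,0.6],[-4,7,0,-30,-12,80,0.6],[-7,13,0,-45,-18,120,0.6],[-10,18,0,-58,-21,160,0.6],[-10,18,0,-58,-21,163,0.6],[-10,18,0,-58,-21,163,0.6],[-10,18,0,-58,-21,163,0.6]]]'

```text
time_s: 31.75
tool_pos: [0.3075, 0.2796, 0.2483]
eef_rot: [3.139, 0.001, -2.631]
force: [-0.2, 0.4, -0.5]
gripper_width: 0.0514
finger_force: 0.0
```

```bash
python3 -c "
from h import *
s=r.sense();print(np.round(s['joint_pos'],2),s['tool_pos'],s['eef_rot'],s['force'])"
```

```text
[ 1.13 -0.02 -0.39 -0.   -1.2  -2.19] [0.30749504 0.27962791 0.24830389] [ 3.13949784e+00  1.03572689e-03 -2.63092482e+00] [-0.18397224  0.42244038 -0.46397856]
```

The tilted pose ran into joint limits this close to the base. For the first stage I'll push with the tool vertical and its tips at about 48 mm, which keeps the body above the jars. I'll tilt once it is farther out.

Request:
arm_command --plan '[[[0,0,0,25,4,-40,0.6],[0,0,0,50,8,-80,0.6],[0,0,0,50,8,-130,0.6],[0,0,0,50,8,-170,0.6],[0,0,0,50,8,-190,0.6],[0,0,0,50,8,-200,0.6],[0,0,0,50,8,-200,0.6]]]'

```text
time_s: 32.62
tool_pos: [0.3584, 0.2867, 0.0482]
eef_rot: [-3.141, -0.0, -2.632]
force: [0.1, -1.0, 1.0]
gripper_width: 0.0512
finger_force: 0.0
```

Request:
arm_command --plan '[[[0,0,0,10,5,0,0.6],[0,0,0,18,10,0,0.6],[0,0,0,23,13,0,0.6],[0,0,1,28,17,0,0.6],[0,0,2,33,22,0,0.6],[0,0,2,38,26,0,0.6],[0,0,2,43,31,0,0.6],[0,0,2,48,35,0,0.6],[0,0,1,53,40,0,0.6],[0,0,0,58,45,0,0.6],[0,0,0,63,49,0,0.6],[0,0,0,68,54,0,0.6],[0,0,0,68,54,0,0.6]]]'

```text
time_s: 34.25
tool_pos: [0.4255, 0.3394, 0.0487]
eef_rot: [-3.139, -0.004, -2.633]
force: [-4.8, -3.0, 5.4]
gripper_width: 0.0512
finger_force: 3.4
```

Request:
arm_command --plan '[[[0,0,0,-10,-5,0,0.6],[0,0,0,-20,-11,0,0.6],[0,0,0,-30,-17,0,0.6],[0,0,0,-30,-17,0,0.6]]]'

```text
time_s: 34.75
tool_pos: [0.3962, 0.3239, 0.049]
eef_rot: [3.142, 0.001, -2.631]
force: [0.4, 0.7, 0.1]
gripper_width: 0.051
finger_force: 0.0
```

```bash
python3 -c "
from jars import *
jars('top','t10');caddy([.50,.38,.5],('top','scene'))
s=r.sense();print(np.round(s['joint_pos'],2))
a=cv2.imread('pics/t10.png');b=grab('scene')[:,:,::-1]
cv2.imwrite('pics/c10.png',np.hstack([cv2.resize(a[165:305,150:290],(400,400),interpolation=cv2.INTER_CUBIC),cv2.resize(b[220:380,200:360],(400,400),interpolation=cv2.INTER_CUBIC)]))"
```

```text
top 0.66 [249, 262, 268, 281] [0.4581 0.3054 0.106 ]
top 0.64 [207, 251, 226, 270] [0.48   0.4005 0.106 ]
top 0.55 [230, 236, 249, 254] [0.5164 0.3504 0.106 ]
top (array([0.47115283, 0.3527528 , 0.63179169]), np.float64(0.44352030754089355))
scene (array([0.47187092, 0.35077649, 0.64532436]), np.float64(0.6031494736671448))
both (array([0.4712375 , 0.35225683, 0.64571819]), np.float64(1.0425999164581299))
[ 1.    0.37 -0.47  0.   -0.73 -2.06]
```

View pics/c10.png

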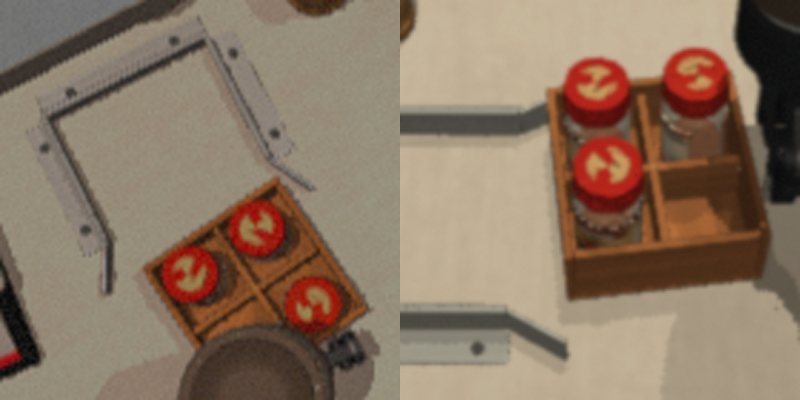

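The caddy has turned to 37° with its front corner inside the funnel. The half-open tips were too high and rode over the wall onto the near jar. I'll back off, go lower with a tilt, and push again so the fingers square it up.

Request:
arm_command --plan '[[[0,0,0,-15,-12,5,0.5],[0,0,0,-30,-25,5,0.5],[4,-7,0,-30,-25,0,0.5],[8.8,-15.7,0,-30,-25,0,0.5],[8.8,-15.7,0,-30,-25,-10,0.5],[8.8,-15.7,0,-30,-25,-20,0.5],[8.8,-15.7,0,-30,-25,-20,0.5],[8.8,-15.7,0,-30,-25,-20,0.5]]]'

```text
time_s: 36.1
tool_pos: [0.3588, 0.298, 0.0535]
eef_rot: [-3.121, 0.295, -2.633]
force: [-0.1, 0.4, 0.0]
gripper_width: 0.0426
finger_force: 0.0
```

```bash
python3 -c "
from jars import *
jars('top','t11')
s=r.sense();print(np.round(s['joint_pos'],2))
b=grab('scene')[:,:,::-1]
cv2.imwrite('pics/c11.png',cv2.resize(b[200:360,220:420],None,fx=4,fy=3.75,interpolation=cv2.INTER_CUBIC))"
```

```text
top 0.91 [207, 252, 226, 270] [0.4789 0.4005 0.106 ]
top 0.75 [230, 236, 249, 254] [0.5164 0.3504 0.106 ]
top 0.66 [248, 261, 267, 279] [0.4614 0.3078 0.106 ]
[ 0.95  0.17 -1.07  1.1  -0.16 -3.1 ]
```

View pics/c11.png

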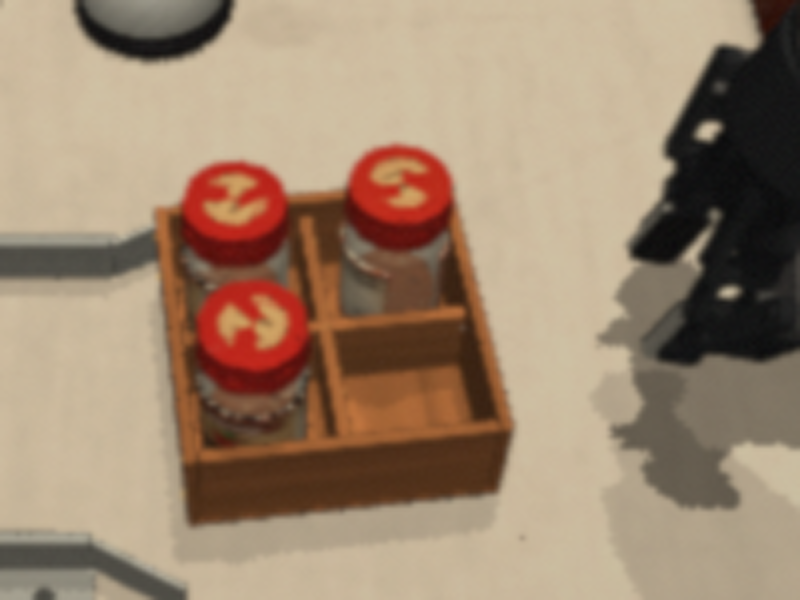

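Request:
arm_command --plan '[[[0,0,0,-5,0,40,0],[-4,7,0,-5,5,70,0],[-8.2,14.7,0,-4,10,70,0],[-8.2,14.7,0,0,20,70,0],[-8.2,14.7,0,7,23,70,0],[-8.2,14.7,0,7,23,70,0]]]'

```text
time_s: 37.0
tool_pos: [0.3653, 0.3201, 0.1218]
eef_rot: [-3.119, -0.002, -2.634]
force: [0.4, -0.4, -0.9]
gripper_width: -0.0002
finger_force: 0.0
```

Request:
arm_command --plan '[[[0,0,0,0,0,-45,0],[0,0,0,0,0,-75,0],[0,0,0,0,0,-89,0],[0,0,0,0,0,-89,0],[0,0,0,9,5,-89,0],[0,0,0,16,9,-89,0],[0,0,0,21,12,-89,0],[0,0,0,25,14,-89,0],[0,0,0,29,16,-89,0],[0,0,0,33,18,-89,0],[0,0,0,33,18,-89,0]]]'

```text
time_s: 38.38
tool_pos: [0.3987, 0.339, 0.0343]
eef_rot: [-3.12, 0.0, -2.632]
force: [-0.7, -2.0, 3.3]
gripper_width: -0.0002
finger_force: 2.0
```

```bash
python3 -c "
from jars import *
jars('top','t12');caddy([.475,.355,.6],('top','scene'))
s=r.sense();print(np.round(s['joint_pos'],2))"
```

```text
top 0.91 [248, 262, 266, 279] [0.4603 0.3089 0.106 ]
top 0.86 [230, 236, 250, 255] [0.5153 0.3492 0.106 ]
top 0.75 [207, 251, 226, 270] [0.48   0.4005 0.106 ]
top (array([0.47094463, 0.3536622 , 0.64675626]), np.float64(0.453862726688385))
scene (array([0.47234378, 0.35140631, 0.63371851]), np.float64(0.5692325830459595))
both (array([0.4714265 , 0.35334777, 0.6372375 ]), np.float64(1.0163425207138062))
[ 1.03  0.41 -0.46  0.03 -0.71 -2.11]
```

Request:
arm_command --plan '[[[0,0,0,3,2,0,0],[0,0,0,6,3,0,0],[0,0,0,9,5,0,0],[0,0,0,12,7,0,0],[0,0,0,15,8,0,0],[0,0,0,15,8,0,0]]]'

```text
time_s: 39.42
tool_pos: [0.4134, 0.3473, 0.0336]
eef_rot: [-3.121, 0.0, -2.632]
force: [-0.1, 0.8, 0.6]
gripper_width: -0.0001
finger_force: 0.0
```

```bash
python3 -c "
from jars import *
jars('top','t13');caddy([.48,.36,.55],('top','scene'))
s=r.sense();print(np.round(s['joint_pos'],2))"
```

```text
top 0.93 [208, 252, 226, 270] [0.4789 0.3994 0.106 ]
top 0.74 [231, 236, 250, 255] [0.5153 0.3481 0.106 ]
top 0.51 [248, 262, 267, 278] [0.4614 0.3078 0.106 ]
top (array([0.47136307, 0.35345725, 0.6223823 ]), np.float64(0.36692705750465393))
scene (array([0.47300034, 0.35128031, 0.63347029]), np.float64(0.5256657600402832))
both (array([0.47186207, 0.35263892, 0.62697667]), np.float64(0.8886878490447998))
[ 1.01  0.43 -0.42  0.03 -0.73 -2.09]
```

```bash
python3 -c "
from jars import *
s=r.sense();print(proj('scene',s['tool_pos']),proj('top',s['tool_pos']))
b=grab('scene')[:,:,::-1]
cv2.imwrite('pics/c14.png',cv2.resize(b[200:360,220:420],None,fx=4,fy=3.75,interpolation=cv2.INTER_CUBIC))"
```

```text
(np.float64(332.3986653534562), np.float64(304.6852684891519)) (np.float64(241.38203017681815), np.float64(290.9084780563819))
```

View pics/c14.png

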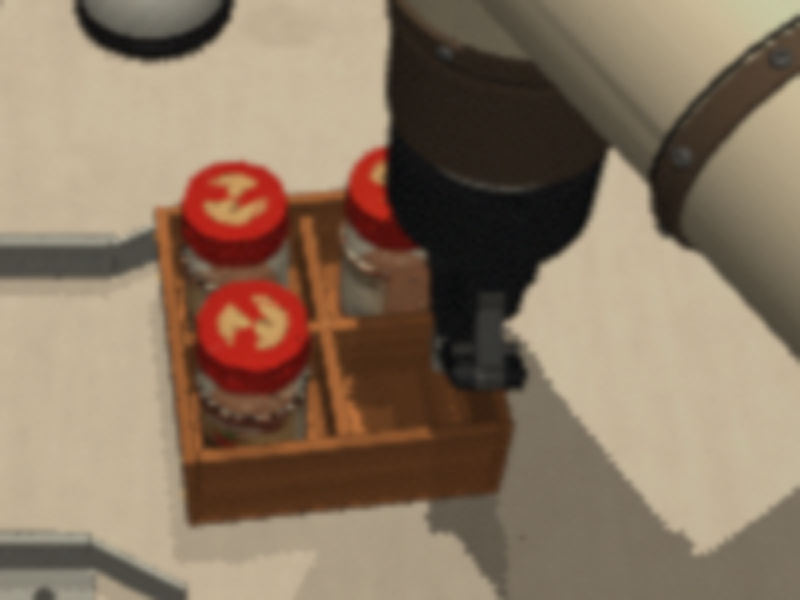

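```bash
python3 -c "
from jars import *
s=r.sense();k=r.get_calibration('wrist');print(proj('wrist',s['tool_pos'],k))
w=grab('wrist')[:,:,::-1];b=grab('scene')[:,:,::-1];t=grab('top')[:,:,::-1]
f=lambda i,w,h:cv2.resize(i,(w,h),interpolation=cv2.INTER_CUBIC)
left=np.vstack([f(w,400,300),f(t[225:315,190:310],400,300)])
cv2.imwrite('pics/c15.png',np.hstack([left,f(b[265:325,310:350],400,600)]))"
```

```text
(np.float64(282.1246239400623), np.float64(247.62297363776497))
```

View pics/c15.png

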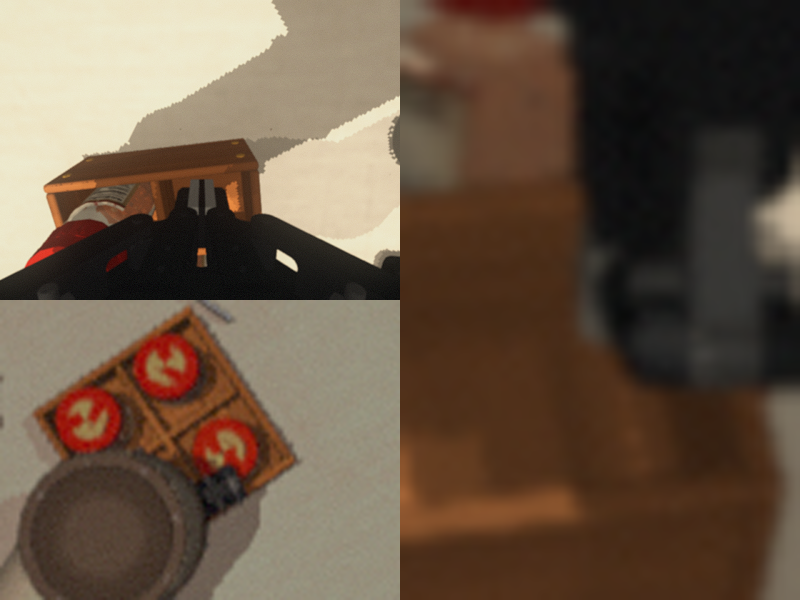

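The wrist view shows the fingertips at about (281,250) full-scale, still outside the caddy's robot-side face, whose rim runs from (63,263) to (361,228). I'll solve the caddy's pose from those corners.

Run:
```python
from h import *
from scipy.optimize import least_squares
k=r.get_calibration('wrist')
F=[((-67,-67,62),(63,263)),((-67,67,62),(361,228)),((-67,-67,0),(81,224)),((-67,67,0),(340,193))]
def W(p,X): x,y,a=p;return [x+(X[0]*np.cos(a)-X[1]*np.sin(a))/1e3,y+(X[0]*np.sin(a)+X[1]*np.cos(a))/1e3,X[2]/1e3]
f=lambda p:np.concatenate([np.array(proj('wrist',W(p,X),k))-uv for X,uv in F])
s=least_squares(f,[.47,.352,.63]);print(s.x,f(s.x).round(1))
p=[.4715,.353,.63]
for X,uv in F: print(X,uv,np.round(proj('wrist',W(p,X),k)),'top',np.round(proj('top',W(s.x,X))),np.round(proj('top',W(p,X))))
print(-np.array(k['R']).T@np.array(k['t']),r.sense()['tool_pos'],r.sense()['force'])
print('ray',[ray('wrist',*uv,X[2]/1e3,k).round(3) for X,uv in F])
```

```text
[0.47437362 0.34962751 0.63865255] [-12.1  -0.5  -9.    0.1  35.5  -3.5  -5.5   1.3]
(-67, -67, 62) (63, 263) [ 61. 259.] top [280. 272.] [279. 273.]
(-67, 67, 62) (361, 228) [364. 227.] top [233. 305.] [231. 306.]
(-67, -67, 0) (81, 224) [124. 218.] top [280. 272.] [279. 274.]
(-67, 67, 0) (340, 193) [343. 194.] top [235. 304.] [233. 305.]
[0.35109023 0.31652492 0.205439  ] [0.41329638 0.34698608 0.03402289] [ 0.56190988 -0.94227666  0.10739419]
ray [array([0.458, 0.261, 0.062]), array([0.379, 0.367, 0.062]), array([0.474, 0.237, 0.   ]), array([0.378, 0.366, 0.   ])]
```

Request:
arm_command --plan '[[[0,0,0,-3,-2,0,0],[0,0,0,-6,-4,0,0],[0,0,0,-9,-6,0,0],[0,0,0,-12,-8,0,0]]]'

```text
time_s: 40.42
tool_pos: [0.4014, 0.3392, 0.0344]
eef_rot: [-3.121, 0.001, -2.632]
force: [0.2, 0.4, 1.4]
gripper_width: -0.0001
finger_force: 0.9
```

```bash
python3 -c "
from jars import *
jars('top','t16');caddy([.46,.345,.6],('top','scene'))"
```

```text
top 0.76 [230, 235, 249, 254] [0.5175 0.3505 0.106 ]
top 0.69 [248, 261, 267, 280] [0.4603 0.3077 0.106 ]
top 0.65 [207, 251, 226, 270] [0.48   0.4005 0.106 ]
top (array([0.46982491, 0.35325911, 0.64304959]), np.float64(0.41328173875808716))
scene (array([0.47286265, 0.35075293, 0.62920084]), np.float64(0.5436190962791443))
both (array([0.47102604, 0.35310755, 0.64284322]), np.float64(0.9494709372520447))
```

Run:
```python
from h import *
s=r.sense();T=s['tool_pos'];k=r.get_calibration('wrist');print(s['force'],s['time_s'])
for z in(.034,.05,.062):
    P=[T[0],T[1],z]; print(z,'wrist',np.round(proj('wrist',P,k)))
T=np.array([.4134,.3473])
for z in(.034,.048,.062):
    print(z,'scene',[np.round(proj('scene',[*(T+np.array([i*.873-j*.488,i*.488+j*.873])),z])) for i in(-.011,.011) for j in(-.013,.013)])
im=grab('wrist'); g=cv2.cvtColor(im,cv2.COLOR_RGB2HSV)
for v in range(215,300,5): print(v,[tuple(int(q) for q in g[v,u]) for u in(274,288)])
```

```text
[-2.62652864  0.25509389  5.64281334] 40.725
0.034 wrist [282. 247.]
0.05 wrist [281. 260.]
0.062 wrist [281. 271.]
0.034 scene [array([338., 298.]), array([339., 312.]), array([325., 298.]), array([326., 312.])]
0.048 scene [array([339., 294.]), array([340., 308.]), array([326., 294.]), array([327., 307.])]
0.062 scene [array([340., 289.]), array([341., 303.]), array([326., 289.]), array([327., 303.])]
215 [(17, 61, 154), (16, 62, 153)]
220 [(17, 66, 154), (18, 65, 145)]
225 [(12, 121, 97), (11, 155, 74)]
230 [(12, 158, 71), (12, 149, 70)]
235 [(13, 164, 70), (12, 169, 74)]
240 [(9, 148, 74), (12, 147, 71)]
245 [(10, 159, 69), (11, 169, 68)]
250 [(12, 129, 65), (11, 124, 66)]
255 [(21, 56, 73), (16, 48, 69)]
260 [(21, 45, 73), (21, 51, 70)]
265 [(23, 54, 76), (20, 35, 65)]
270 [(19, 39, 72), (21, 48, 69)]
275 [(18, 48, 69), (19, 41, 68)]
280 [(25, 40, 71), (16, 49, 67)]
285 [(15, 57, 71), (18, 47, 65)]
290 [(19, 44, 93), (17, 56, 87)]
295 [(14, 54, 52), (14, 37, 90)]
```

The fingertips really sit about 27 mm above the reported TCP when shut: both the scene and wrist pixels fit z ≈ 0.061, and the tips have been dragging over the rim. So I'll push lower, at TCP z ≈ 0.012.

Request:
arm_command --plan '[[[0,0,0,0,0,25,0],[0,0,0,-10,-6,30,0],[0,0,0,-25,-14,30,0],[0,0,0,-36,-20,30,0],[0,0,0,-36,-20,0,0],[0,0,0,-36,-20,-15,0],[0,0,0,-36,-20,-22,0],[0,0,0,-36,-20,-22,0]]]'

```text
time_s: 41.78
tool_pos: [0.365, 0.3185, 0.0116]
eef_rot: [-3.12, -0.001, -2.632]
force: [0.1, -0.3, 0.5]
gripper_width: -0.0001
finger_force: 0.0
```

Request:
arm_command --plan '[[[0,0,0,9,5,0,0],[0,0,0,17,9,0,0],[0,0,0,22,12,0,0],[0,0,0,27,15,0,0],[0,0,0,31,17,0,0],[0,0,0,35,19,0,0],[0,0,0,35,19,0,0]]]'

```text
time_s: 42.65
tool_pos: [0.3994, 0.3367, 0.0116]
eef_rot: [-3.119, -0.003, -2.633]
force: [-3.8, -2.4, 3.7]
gripper_width: -0.0
finger_force: 2.1
```

```bash
python3 -c "
from jars import *
print(r.grasp_offset)
jars('top','t17');caddy([.48,.36,.55],('top','scene'))"
```

```text
0.0187
top 0.77 [206, 246, 225, 265] [0.4912 0.4033 0.106 ]
top 0.61 [247, 257, 266, 276] [0.4692 0.3103 0.106 ]Traceback (most recent call last):
  File "<string>", line 4, in <module>
    jars('top','t17');caddy([.48,.36,.55],('top','scene'))
                      ~~~~~^^^^^^^^^^^^^^^^^^^^^^^^^^^^^^^
  File "fit.py", line 21, in caddy
    grab(c); ms[c]=r.regions_of(c,'caddy')[0]['region'].astype(np.float32)
                   ~~~~~~~~~~~~~~~~~~~~~~~^^^
IndexError: list index out of range
```

Request:
arm_command --plan '[[[0,0,0,3,2,0,0],[0,0,0,6,4,0,0],[0,0,0,9,6,0,0],[0,0,0,12,8,0,0],[0,0,0,15,10,0,0],[0,0,0,18,12,0,0],[0,0,0,18,12,0,0]]]'

```text
time_s: 43.72
tool_pos: [0.4023, 0.3375, 0.0097]
eef_rot: [-3.111, -0.038, -2.637]
force: [-51.1, -7.3, 30.1]
gripper_width: -0.0002
finger_force: 24.4
```

```bash
python3 -c "
from jars import *
jars('top','t18');caddy([.495,.37,.5],('scene',))
s=r.sense();print(np.round(s['joint_pos'],2))"
```

```text
top 0.69 [230, 230, 249, 250] [0.5277 0.3509 0.106 ]
top 0.68 [206, 245, 225, 264] [0.4934 0.4034 0.106 ]
top 0.66 [245, 256, 265, 275] [0.4713 0.3138 0.106 ]
scene (array([0.4850538 , 0.35616494, 0.57992248]), np.float64(0.5699155926704407))
both (array([0.4850538 , 0.35616494, 0.57992248]), np.float64(0.5699155926704407))
[ 1.01  0.46 -0.44  0.01 -0.71 -2.09]
```

It has jammed on the right flare (51 N), so I'll back off at once. Then I'll grip the robot-side wall at the empty compartment and steer the caddy straight.

Request:
arm_command --plan '[[[0,0,0,-10,-6,0,0],[0,0,0,-30,-17,0,0],[0,0,0,-45,-25,20,0],[0,0,0,-45,-25,80,0.3],[0,0,9,-50,-25,140,0.3],[0,0,19,-50,-25,140,0.3],[0,0,29,-50,-25,140,0.3],[0,0,39,-50,-25,140,0.3],[0,0,49,-50,-25,140,0.3],[0,0,59,-50,-25,140,0.3],[0,0,69,-50,-25,140,0.3],[0,0,79,-50,-25,140,0.3],[0,0,89,-50,-25,140,0.3],[0,0,94,-50,-25,140,0.3],[0,0,94,-50,-25,140,0.3]]]'

```text
time_s: 45.8
tool_pos: [0.3693, 0.326, 0.1526]
eef_rot: [-3.117, 0.001, -0.993]
force: [-0.6, 0.0, 0.1]
gripper_width: 0.0258
finger_force: 0.0
```

```bash
python3 -c "
from jars import *
jars('top','t19');caddy([.484,.357,.58],('top','scene',))
s=r.sense();print(np.round(s['joint_pos'],2),s['force'],s['tool_pos'])"
```

```text
top 0.74 [204, 244, 224, 263] [0.4956 0.4069 0.106 ]
top 0.71 [244, 257, 264, 276] [0.469  0.3159 0.106 ]
top 0.59 [229, 230, 248, 249] [0.5288 0.3532 0.106 ]
top (array([0.48272055, 0.35922136, 0.55634947]), np.float64(0.6146504878997803))
scene (array([0.50246201, 0.24147383, 1.13267443]), np.float64(0.19348570704460144))
both (array([0.4825751 , 0.3590763 , 0.56333622]), np.float64(0.7391828894615173))
[ 1.06  0.19 -0.41  0.01 -0.95 -0.49] [0.00752368 0.67940787 0.20958313] [0.36846889 0.32514703 0.15210522]
```

Request:
arm_command --plan '[[[0,0,-1,20,18,0,0.35],[0,0,-1,37,35,0,0.35],[0,0,-1,37,35,-30,0.35],[0,0,-1,37,35,-60,0.35],[0,0,-1,37,35,-85,0.35],[0,0,-1,37,35,-105,0.35],[0,0,-1,37,35,-120,0.35],[0,0,-1,37,35,-132,0.35],[0,0,-1,37,35,-140,0.35],[0,0,-1,37,35,-140,0.35]]]'

```text
time_s: 47.35
tool_pos: [0.4052, 0.3598, 0.0117]
eef_rot: [-3.121, -0.001, -1.009]
force: [0.0, -0.7, 1.2]
gripper_width: 0.0301
finger_force: 0.0
```

Request:
arm_command --plan '[[[0,0,0,0,0,0,0.1],[0,0,0,0,0,0,0],[0,0,0,0,0,0,0],[0,0,0,0,0,0,0]]]' --force 30

```text
time_s: 47.85
tool_pos: [0.4061, 0.3609, 0.0129]
eef_rot: [-3.118, 0.0, -1.008]
force: [2.5, 0.7, 3.2]
gripper_width: 0.0057
finger_force: 31.3
```

Request:
arm_command --plan '[[[0,0,-0.5,-3,2,0,0],[0,0,-1,-6,4,0,0],[0,0,-1.5,-9,7,0,0],[0,0,-2,-12,10,0,0],[0,0,-2.5,-14,12,0,0],[0,0,-3,-16,14,0,0],[0,0,-3,-16,14,0,0]]]'

```text
time_s: 48.72
tool_pos: [0.3898, 0.3727, 0.0128]
eef_rot: [-3.121, -0.002, -1.062]
force: [4.4, -4.8, 6.8]
gripper_width: 0.0057
finger_force: 30.5
```

```bash
python3 -c "
from jars import *
jars('top');caddy([.467,.369,.51],('top','scene',))
s=r.sense();print(np.round(s['joint_pos'],2),s['force'],s['tool_pos'])"
```

```text
top 0.74 [201, 251, 221, 270] [0.4797 0.4128 0.106 ]
top 0.57 [227, 239, 246, 257] [0.5094 0.3569 0.106 ]
top 0.57 [241, 266, 260, 285] [0.4487 0.323  0.106 ]
top (array([0.46457332, 0.36712428, 0.50696318]), np.float64(0.4873681366443634))
scene (array([0.46677295, 0.36427758, 0.52947588]), np.float64(0.44701817631721497))
both (array([0.46521163, 0.36699589, 0.50894399]), np.float64(0.9276907444000244))
[ 1.07  0.45 -0.46  0.02 -0.65 -0.58] [ 5.58032886 -3.22223787  6.02347775] [0.38977949 0.37266496 0.01282077]
```

Square and centred now: l ≈ −1 mm, 29.2°. Pushing it straight in while holding the wall.

Request:
arm_command --plan '[[[0,0,0,5,3,0,0],[0,0,0,13,7,0,0],[0,0,0,22,12,0,0],[0,0,0,31,17,0,0],[0,0,0,39,22,0,0],[0,0,0,48,27,0,0],[0,0,0,57,32,0,0],[0,0,0,65,36,0,0],[0,0,0,70,39,0,0],[0,0,0,70,39,0,0]]]'

```text
time_s: 50.28
tool_pos: [0.4567, 0.41, 0.0128]
eef_rot: [-3.128, -0.003, -1.064]
force: [-6.5, -4.8, 12.9]
gripper_width: 0.0057
finger_force: 30.8
```

```bash
python3 -c "
from jars import *
jars('top');caddy([.535,.406,.51],('top','scene',))
s=r.sense();print(np.round(s['joint_pos'],2),s['force'],s['tool_pos'])"
```

```text
top 0.89 [187, 221, 207, 240] [0.5464 0.4477 0.106 ]
top 0.78 [226, 235, 245, 255] [0.5161 0.3594 0.106 ]
top (array([0.53223183, 0.40267249, 0.5129994 ]), np.float64(0.4004594385623932))
scene (array([0.53330795, 0.40291754, 0.51373459]), np.float64(0.4277668595314026))
both (array([0.53250032, 0.40299453, 0.49909435]), np.float64(0.8276771306991577))
[ 1.    0.55 -0.26  0.01 -0.75 -0.5 ] [-5.02545842 -4.71748907 11.94838612] [0.45674359 0.40999589 0.01283013]
```

Request:
arm_command --plan '[[[0,0,0,5,3,1,0],[0,0,0,12,7,1,0],[0,0,0,19,11,1,0],[0,0,0,26,15,1,0],[0,0,0,31,17,1,0],[0,0,0,31,17,1,0]]]'

```text
time_s: 51.32
tool_pos: [0.4877, 0.4274, 0.0129]
eef_rot: [-3.128, -0.002, -1.064]
force: [-5.2, -3.2, 7.7]
gripper_width: 0.0056
finger_force: 30.0
```

```bash
python3 -c "
from jars import *
jars('top');caddy([.56,.42,.51],('top','scene',))
s=r.sense();print(np.round(s['joint_pos'],2),s['force'],s['tool_pos'])"
```

```text
top 0.89 [219, 222, 237, 241] [0.5462 0.3777 0.106 ]
top 0.8 [180, 207, 199, 226] [0.5778 0.4663 0.106 ]
top 0.76 [205, 195, 224, 214] [0.6072 0.4111 0.106 ]
top (array([0.56207385, 0.42076537, 0.50090894]), np.float64(0.40932905673980713))
scene (array([0.56427336, 0.41936589, 0.51300641]), np.float64(0.4249483346939087))
both (array([0.56314396, 0.42021142, 0.50246513]), np.float64(0.8309838771820068))
[ 0.97  0.6  -0.16  0.01 -0.8  -0.47] [-3.75430688 -2.55948469  5.8781528 ] [0.48768454 0.42737449 0.01286399]
```

Now 31 mm short of home and square. I'll release, go behind the face, and finish with a tilted two-finger push.

Request:
arm_command --plan '[[[0,0,0,0,0,0,0.35],[0,0,0,0,0,0,0.35],[0,0,0,0,0,0,0.35],[0,0,0,0,0,40,0.35],[0,0,0,0,0,90,0.35],[0,0,0,-15,-10,140,0.35],[0,0,-10,-30,-30,150,0.35],[0,0,-20,-40,-50,150,0.5],[0,0,-30,-50,-70,150,0.5],[0,0,-40,-50,-80,150,0.5],[0,0,-50,-50,-85,150,0.5],[0,0,-60,-50,-85,150,0.5],[0,0,-70,-50,-85,150,0.5],[0,0,-80,-50,-85,150,0.5],[0,0,-90,-50,-85,150,0.5],[0,0,-90,-50,-85,150,0.5]]]'

```text
time_s: 53.62
tool_pos: [0.4403, 0.345, 0.1629]
eef_rot: [-3.12, -0.0, -2.63]
force: [0.2, 0.1, 0.8]
gripper_width: 0.0427
finger_force: 0.0
```

```bash
python3 -c "
from jars import *
jars('top');caddy([.56,.42,.51],('top','scene',))
s=r.sense();print(np.round(s['joint_pos'],2),s['force'],s['tool_pos'],s['eef_rot'])"
```

```text
top 0.82 [205, 195, 224, 215] [0.606  0.4111 0.106 ]
top 0.76 [220, 222, 237, 240] [0.5474 0.3766 0.106 ]
top (array([0.56254048, 0.42134841, 0.50365259]), np.float64(0.5123721361160278))
scene (array([0.564136  , 0.41844929, 0.49998233]), np.float64(0.567993700504303))
both (array([0.5626976 , 0.42086733, 0.50797717]), np.float64(1.075826644897461))
[ 0.97  0.31 -0.22  0.02 -1.05 -2.04] [ 0.83177194 -0.06601516  0.40211435] [0.44027215 0.34492444 0.16302841] [-3.12028677e+00 -2.88065865e-04 -2.63118633e+00]
```

Request:
arm_command --plan '[[[4.6,-8.1,0,10,8,0,0.5],[9.2,-16.3,0,25,18,0,0.5],[13.7,-24.4,0,28,22,-20,0.5],[13.7,-24.4,0,28,22,-60,0.5],[13.7,-24.4,0,28,22,-100,0.5],[13.7,-24.4,0,28,22,-100,0.5]]]'

```text
time_s: 54.68
tool_pos: [0.4788, 0.3671, 0.1037]
eef_rot: [-3.117, 0.438, -2.627]
force: [-4.6, 9.0, -0.4]
gripper_width: 0.043
finger_force: 0.0
```

```bash
python3 -c "
from h import *
s=r.sense();print(np.round(s['joint_pos'],2))"
```

```text
[ 0.82  0.25 -0.85  1.25 -0.16 -3.1 ]
```

Tilting this way is limited by the wrist range. I'll return to vertical and push with the fingers nearly shut on the left half, where the compartment is empty and the body clears the jars.

Request:
arm_command --plan '[[[0,0,0,-15,-8,30,0.5],[-4,7.3,0,-30,-15,40,0.5],[-8,14.6,0,-40,-18,45,0.3],[-12.2,21.9,0,-45,-20,45,0.15],[-12.2,21.9,0,-45,-10,45,0.15],[-12.2,21.9,0,-45,20,45,0.15],[-12.2,21.9,0,-45,20,45,0.15]]]'

```text
time_s: 55.55
tool_pos: [0.4348, 0.3902, 0.1493]
eef_rot: [-3.121, 0.003, -2.628]
force: [-0.0, -1.0, -0.4]
gripper_width: 0.0131
finger_force: 0.0
```

```bash
python3 -c "
from jars import *
jars('top');caddy([.56,.42,.51],('top','scene',))
s=r.sense();print(np.round(s['joint_pos'],2),s['force'],s['tool_pos'],s['eef_rot'])"
```

```text
top 0.88 [205, 195, 224, 214] [0.6072 0.4111 0.106 ]
top 0.87 [218, 222, 238, 240] [0.5474 0.3777 0.106 ]
top 0.7 [180, 207, 201, 227] [0.5767 0.464  0.106 ]
top (array([0.56200043, 0.42124718, 0.50157633]), np.float64(0.5365308523178101))
scene (array([0.56405842, 0.41871251, 0.49350214]), np.float64(0.5674912929534912))
both (array([0.56288774, 0.42067365, 0.50104346]), np.float64(1.098351240158081))
[ 1.02  0.36 -0.19  0.02 -1.04 -2.09] [-0.55799067  0.18945242  0.26746712] [0.43423004 0.38775864 0.14995753] [-3.12050327e+00  2.76530604e-03 -2.63030003e+00]
```

Request:
arm_command --plan '[[[0,0,0,13,15,0,0.15],[0,0,0,13,15,-50,0.15],[0,0,0,13,15,-100,0.15],[0,0,0,13,15,-125,0.15],[0,0,0,13,15,-138,0.15],[0,0,0,13,15,-138,0.15],[0,0,0,22,20,-138,0.15],[0,0,0,31,25,-138,0.15],[0,0,0,39,30,-138,0.15],[0,0,0,45,33,-138,0.15],[0,0,0,51,36,-138,0.15],[0,0,0,57,39,-138,0.15],[0,0,0,62,42,-138,0.15],[0,0,0,65,44,-138,0.15],[0,0,0,65,44,-138,0.15]]]'

```text
time_s: 57.72
tool_pos: [0.4972, 0.4313, 0.0116]
eef_rot: [-3.12, -0.003, -2.631]
force: [-7.9, -1.5, 4.6]
gripper_width: 0.0128
finger_force: 3.8
```

```bash
python3 -c "
from jars import *
jars('top');caddy([.585,.435,.51],('top','scene',))
s=r.sense();print(s['force'],s['tool_pos'],s['eef_rot'])"
```

```text
top 0.91 [176, 196, 196, 217] [0.6005 0.4755 0.106 ]
top 0.87 [203, 186, 221, 205] [0.6278 0.4178 0.106 ]
top 0.61 [214, 212, 233, 234] [0.5653 0.3887 0.106 ]
top (array([0.58446526, 0.43022315, 0.47054309]), np.float64(0.4172742962837219))
scene (array([0.58769728, 0.42971162, 0.49365404]), np.float64(0.5006620287895203))
both (array([0.58580563, 0.43001032, 0.47584929]), np.float64(0.9122456312179565))
[-7.39423339 -1.77058962  4.55704496] [0.49718562 0.43127921 0.01158271] [-3.11965287e+00 -2.76221302e-03 -2.63078000e+00]
```

Request:
arm_command --plan '[[[0,0,0,2,1,0,0.15],[0,0,0,4,2,0,0.15],[0,0,0,6,3,0,0.15],[0,0,0,6,3,0,0.15]]]'

```text
time_s: 58.52
tool_pos: [0.5028, 0.4342, 0.0116]
eef_rot: [-3.12, -0.003, -2.631]
force: [-9.6, -1.7, 5.4]
gripper_width: 0.0126
finger_force: 4.1
```

```bash
python3 -c "
from jars import *
jars('top');caddy([.585,.435,.51],('top','scene',))
s=r.sense();print(s['force'],s['tool_pos'],s['eef_rot'])"
```

```text
top 0.78 [201, 183, 220, 202] [0.6347 0.4216 0.106 ]
top 0.71 [175, 195, 194, 214] [0.605  0.4792 0.106 ]
top 0.71 [213, 210, 232, 230] [0.5721 0.3913 0.106 ]
top (array([0.58958981, 0.43375457, 0.48748796]), np.float64(0.3711940050125122))
scene (array([0.59337675, 0.43298944, 0.51179816]), np.float64(0.4889061748981476))
both (array([0.59077066, 0.43351379, 0.48102116]), np.float64(0.8563946485519409))
[-8.75554228 -0.7995233   5.43561781] [0.50284263 0.43428032 0.01161529] [-3.11972039 -0.00327952 -2.63077691]
```

Request:
arm_command --plan '[[[0,0,0,1,0.5,0,0.15],[0,0,0,2,1,0,0.15],[0,0,0,3,1.7,0,0.15],[0,0,0,4,2.2,0,0.15],[0,0,0,4,2.2,0,0.15]]]'

```text
time_s: 59.45
tool_pos: [0.5036, 0.4343, 0.0116]
eef_rot: [-3.118, -0.011, -2.632]
force: [-17.3, -3.3, 11.0]
gripper_width: 0.0127
finger_force: 8.8
```

The force jumped with no further motion, so it is against the stop. Backing off to check.

Request:
arm_command --plan '[[[0,0,0,-8,-4,0,0.15],[0,0,0,-25,-14,0,0.15],[0,0,0,-50,-28,10,0.1],[0,0,0,-65,-36,60,0],[0,0,0,-75,-50,120,0],[0,0,0,-90,-90,170,0],[0,0,0,-90,-140,190,0],[0,0,0,-80,-190,190,0],[0,0,0,-70,-220,190,0],[0,0,0,-70,-220,190,0]]]'

```text
time_s: 60.7
tool_pos: [0.4402, 0.2162, 0.2023]
eef_rot: [-3.121, 0.005, -2.633]
force: [0.7, 0.4, 0.7]
gripper_width: -0.0002
finger_force: 0.0
```

```bash
python3 -c "
from jars import *
jars('top','tE');jars('scene','sE');caddy([.589,.437,.51],('top','scene',))
for c in('top','wrist'):
  grab(c)
  for d in r.regions_of(c,'bell_top'):
    l,t,q,b=d['rect'];print(c,d['p'],ray(c,(l+q)/2,(t+b)/2,.062))
for d in r.regions_of('top','oil'): print('oil',d['p'],d['rect'])
s=r.sense();print(s['force'],s['tool_pos'],np.round(s['joint_pos'],2))"
```

```text
top 0.84 [175, 194, 195, 213] [0.6074 0.4782 0.106 ]
top 0.81 [200, 183, 219, 202] [0.6346 0.4238 0.106 ]
top 0.76 [213, 210, 232, 229] [0.5733 0.3913 0.106 ]
scene 0.81 [222, 248, 249, 275] [0.5726 0.3927 0.106 ]
scene 0.78 [172, 278, 201, 308] [0.6061 0.4795 0.106 ]
scene 0.56 [180, 246, 208, 284] [0.6276 0.4317 0.106 ]
top (array([0.59006036, 0.43491862, 0.47768708]), np.float64(0.5804122090339661))
scene (array([0.59271585, 0.43074208, 0.48810567]), np.float64(0.5587894320487976))
both (array([0.59026145, 0.43483323, 0.47751589]), np.float64(1.1313889026641846))
oil 0.96 [284.1, 118.1, 312.4, 163.7]
[-0.27308837 -0.19483583  1.02288297] [0.43941811 0.21794774 0.20170372] [ 0.81  0.15 -0.33  0.02 -1.09 -1.88]
```

The caddy is home (a ≈ 0, l ≈ −3 mm, skew 0.03) and the jars are upright. Now the bell.

```bash
python3 -c "
from h import *
print(ray('top',313.5,188,.062),ray('top',315,188.5,.062),ray('scene',257.3,181.8,.062))
for c in('top','scene'):
  grab(c)
  for n,z in(('bell_top',.062),('bell',.02)):
    for d in r.regions_of(c,n):
      l,t,q,b=d['rect'];print(c,n,round(d['p'],2),[round(i) for i in d['rect']],ray(c,(l+q)/2,(t+b)/2,z))"
```

```text
[0.66140877 0.18294208 0.062     ] [0.66030977 0.17932757 0.062     ] [0.66271523 0.18228443 0.062     ]
top bell 0.89 [298, 175, 330, 208] [0.66113868 0.17872042 0.02      ]
scene bell_top 0.63 [161, 253, 271, 367] [0.56781844 0.46410186 0.062     ]
scene bell_top 0.61 [254, 179, 261, 188] [0.66012195 0.1870765  0.062     ]
scene bell 0.71 [238, 174, 277, 215] [0.66547433 0.17958075 0.02      ]
```

Request:
arm_command --plan '[[[0,0,0,50,-8,0,0],[0,0,0,105,-16,0,0],[0,0,0,160,-25,0,0],[0,0,0,210,-33,0,0],[0,0,0,221,-36,-30,0],[0,0,0,221,-36,-80,0],[0,0,0,221,-36,-115,0],[0,0,0,221,-36,-130,0],[0,0,0,221,-36,-130,0],[0,0,0,221,-36,-130,0]]]'

```text
time_s: 62.9
tool_pos: [0.6618, 0.1823, 0.0739]
eef_rot: [-3.12, 0.007, -2.63]
force: [-0.2, 0.7, 0.9]
gripper_width: -0.0001
finger_force: 0.0
```

```bash
python3 -c "
from jars import *
s=r.sense();print(s['force'],s['tool_pos'])
caddy([.589,.437,.48],('top',))"
```

```text
[-0.1776473   0.70666759  0.9446417 ] [0.66179003 0.1823402  0.07386844]
top (array([0.58883854, 0.43739026, 0.46955136]), np.float64(0.4315062165260315))
both (array([0.58883854, 0.43739026, 0.46955136]), np.float64(0.4315062165260315))
```

Request:
arm_command --plan '[[[0,0,0,0,0,-8,0],[0,0,0,0,0,-16,0],[0,0,0,0,0,-24,0],[0,0,0,0,0,-31,0],[0,0,0,0,0,-36,0],[0,0,0,0,0,-36,0]]]'

```text
time_s: 63.75
tool_pos: [0.6602, 0.1816, 0.0351]
eef_rot: [-3.121, 0.002, -2.63]
force: [0.6, -0.2, -0.1]
gripper_width: 0.0003
finger_force: 0.0
```

Request:
arm_command --plan '[[[0,0,0,0,0,-3,0],[0,0,0,0,0,-6,0],[0,0,0,0,0,-9,0],[0,0,0,0,0,-9,0]]]'

```text
time_s: 64.25
tool_pos: [0.6611, 0.1819, 0.0289]
eef_rot: [-3.12, 0.005, -2.629]
force: [-2.6, -0.8, 8.4]
gripper_width: -0.0
finger_force: 4.6
```

Request:
arm_command --plan '[[[0,0,0,0,0,-3,0],[0,0,0,0,0,-3,0],[0,0,0,0,0,-3,0]]]'

```text
time_s: 64.62
tool_pos: [0.6612, 0.1819, 0.0287]
eef_rot: [-3.119, 0.005, -2.629]
force: [-7.0, -1.3, 19.5]
gripper_width: 0.0003
finger_force: 9.7
```

Request:
arm_command --plan '[[[0,0,0,0,0,8,0],[0,0,0,0,0,40,0],[0,0,0,0,0,90,0],[0,0,0,-10,0,140,0],[0,0,0,-60,5,170,0],[0,0,0,-120,10,180,0],[0,0,0,-180,15,180,0],[0,0,0,-220,15,180,0],[0,0,0,-220,15,180,0],[0,0,0,-220,15,180,0],[0,0,0,-220,15,180,0]]]'

```text
time_s: 66.0
tool_pos: [0.4413, 0.1969, 0.2034]
eef_rot: [-3.12, 0.003, -2.631]
force: [0.2, 0.5, 0.4]
gripper_width: 0.0003
finger_force: 0.0
```

```bash
python3 -c "
from jars import *
jars('top');jars('scene');caddy([.589,.437,.48],('top','scene'))
grab('top')
for d in r.regions_of('top','oil'): print('oil',d['p'],d['rect'])
print(r.sense()['force'])"
```

```text
top 0.96 [212, 210, 232, 229] [0.5732 0.3925 0.106 ]
top 0.95 [175, 194, 194, 213] [0.6073 0.4793 0.106 ]
top 0.62 [200, 183, 219, 202] [0.6346 0.4238 0.106 ]
scene 0.83 [222, 248, 248, 275] [0.5733 0.3931 0.106 ]
scene 0.68 [181, 246, 208, 278] [0.6305 0.4266 0.106 ]
scene 0.66 [172, 278, 201, 308] [0.6061 0.4795 0.106 ]
top (array([0.59044192, 0.43462593, 0.46937374]), np.float64(0.5954365730285645))
scene (array([0.59265408, 0.43130356, 0.47650306]), np.float64(0.564457356929779))
both (array([0.59046372, 0.43446161, 0.46991676]), np.float64(1.1512610912322998))
oil 0.67 [283.6, 118.7, 311.4, 163.6]
oil 0.27 [210.3, 211.3, 235.8, 233.9]
[ 0.20701257 -0.15789102 -0.22370854]
```

```bash
python3 -c "
from rig import r
print(r.job_done())"
```

```text
the job is handed in; nothing more can be done
None
```

I handed the job in at about 66 s. All three jars present stand upright in the caddy, which is home against the bay's back stop (about 3 mm off centre, 0.04 rad skew). The bell was pressed to its hard stop and released, and the oil bottle was not moved. The hand-in gave no verdict, so these results come from my last camera and force readings.

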